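# Re-rack a row of sample tubes in the same order

## Robot

A 6-joint arm with a two-finger parallel gripper is mounted at the origin on the work surface. World frame = base frame: x ahead of the robot, y to its left, z up, the work surface at z = 0. Lengths are in mm, angles in rad, forces in N, time in s.
With the tool pointing down it reaches from about 300 to 850 mm from the base axis. Payload 4.2 kg.
Tool frame: the origin (TCP) lies midway between the tips of the shut fingers; the grasp point (between the pads) lies 19 mm behind it (grip_depth is the distance from the TCP to the grasp point, in mm); z points along the fingers, y is the direction in which the jaws open and shut (so a half turn about z gives the same grasp; the last joint's range is limited). The gripper opens to 91 mm and grips with 3 to 60 N. Pads are 32 mm wide; open, the fingers measure 118 mm over their backs; the gripper's body (76 mm by 178 mm) begins 60 mm behind the grasp point.
Start: joints at [1.134, 0.32, 1.565, -0, 1.257, -0.02], TCP at [232.785, 525.789, 213.976] pointing down, gripper open.
Joint ranges: [-3.11, 3.11], [-0.84, 2.01], [0.21, 2.61], [-1.34, 4.49], [0.05, 2.63], [-2.56, 2.56]. Speed limits (rad/s): [2.57, 2.57, 3.14, 3.14, 3.14, 3.14].

## Interface

Orientations are given as a rotation vector (axis times angle).
In Python, from bench import get_state, camera, camera_info, job_done, grip_depth gives the robot as it stands.
- The arm moves only by the tool move_arm, never from a script. Its argument "rows" is a list of rows, each an object of numbers: "dx", "dy", "dz": the shift along the world's x, y, z as a fraction of full scale; "ax", "ay", "az": the turn, a rotation vector about the world's x, y, z as a fraction of full scale; "jaw": the opening, from 0 (shut) to 1 (fully open). In form: [{"dx": .., "dy": .., "dz": .., "ax": .., "ay": .., "az": .., "jaw": ..}, ...]. A call has 1 to 10 rows; each row is the pose to reach, as a shift and turn from the pose measured when the call began; what a row does not reach only later rows make up. Full scale, the value 1, is 0.5 m for a shift and 90 degrees for a turn. A row lasts 1/12 s, in which the tool goes at most 41.7 mm and 7.16 degrees, less where a joint would pass 70% of its speed; a pose out of reach is approached as far as the arm can. A call with a number of a shift or a turn outside -1 to 1 is refused whole. A call with a gripper value outside its range is refused whole. The fingers move at their own pace and stop on an object; "force" is the grip in N (left out, the last holds). Time passes only in rows, so rows that repeat a pose let the fingers close. It gives the time, the measured TCP pose, the force and the opening at its end, in the units of the state.
- get_state(): the state, without advancing time (a new reading comes with each control period).
- camera(name): name is "scene" or "side" or "wrist"; returns the picture (420x560x3 uint8, blue, green, red); there is no depth.
- camera_info(name): a dict with "mtx" (3x3 intrinsics, pixels), "k1" (the pictures are not rectified: a ray, as slopes to the right and down, at radius r is drawn at 1 + k1 r^2 times it, then the intrinsics apply), "R" (3x3) and "t" (3): a world point X has camera coordinates R X + t; the wrist camera has in their place "T_tool_cam" (4x4, takes a point from camera to tool coordinates, whose origin is the TCP and whose axes are the flange's). Camera axes: x right, y down, z forward; pixel columns grow to the right and rows downward; lengths in mm; the calibration is good to about 2 mm. A picture is of the moment at which its call begins: read the wrist's pose just before it. camera_info takes no time and is no camera call.
- job_done(): hands the job in, once; it reports no verdict.
The state is a dict: "t": time; "joints": joint angles; "joint_vel": joint speeds; "joint_torque": joint torques, N m; "tcp_pos": TCP position; "tool_rot": TCP orientation; "wrist_force": force on the tool from outside, world axes, zero at the start; "wrist_torque": the same for the moment, N m; "gripper_width": finger opening in mm.
Only numpy, scipy, OpenCV 4.12 (cv2) and the standard library are available. Lean on these libraries where they do the work, as an engineer would, in place of code of your own. Each camera call takes 0.05 s, during which the arm holds its last target. There are 200 camera calls.

## Task

Move the four capped sample tubes from the lime-green rack into the white rack, keeping them in the order they stand in now as counted from each rack's orange end: the tube next to the orange end of the lime rack goes next to the orange end of the white rack, and so on along the row. Keep the tubes upright, lower each one fully down into its hole before letting it go, and leave the little vials standing where they are.

Things in the scene. Friction and masses are not known exactly. Their poses are not given: they have to be found in the camera images.
- lime_rack: Lime-green two-row rack, fixed, 100 x 238 mm (x, y), 51 mm high, floor 6 mm up; holds all at the start. Origin: centre of its underside. Tube row: four 34 mm square holes at x = +24 mm, y = +72, +24, -24, -72 mm; vial row: 31 mm holes at x = -24 mm, same y. Its +y end (panel, carry ledge, strip on top) is orange; the first hole, y = +72 mm, lies next to it.
- white_rack: White single-row rack, fixed, empty at the start: 58 x 238 mm (x, y; its floor plate is 76 mm wide), 51 mm high, floor 6 mm up. Origin: centre of its underside. Four 34 mm square tube holes at x = 0, y = +72, +24, -24, -72 mm. Its +y end (panel, carry ledge, strip on top) is orange; the first hole, y = +72 mm, lies next to it. It may stand at any angle.
- blue_tube: Loose 50 ml tube with a blue cap, upright in a hole of the lime rack, neighbours 48 mm away. 118 mm tall; clear body 29 mm in diameter, tapering over the lowest 17 mm to a flat tip 10 mm across; cap 34 mm in diameter, 103 to 118 mm above the tip; 40 to 80 g. Origin: centre of the flat tip (6 mm above the bench when standing on a rack floor), z up the tube.
- red_tube: Loose 50 ml tube with a red cap, upright in a hole of the lime rack, neighbours 48 mm away. 118 mm tall; clear body 29 mm in diameter, tapering over the lowest 17 mm to a flat tip 10 mm across; cap 34 mm in diameter, 103 to 118 mm above the tip; 40 to 80 g. Origin: centre of the flat tip (6 mm above the bench when standing on a rack floor), z up the tube.
- yellow_tube: Loose 50 ml tube with a yellow cap, upright in a hole of the lime rack, neighbours 48 mm away. 118 mm tall; clear body 29 mm in diameter, tapering over the lowest 17 mm to a flat tip 10 mm across; cap 34 mm in diameter, 103 to 118 mm above the tip; 40 to 80 g. Origin: centre of the flat tip (6 mm above the bench when standing on a rack floor), z up the tube.
- purple_tube: Loose 50 ml tube with a purple cap, upright in a hole of the lime rack, neighbours 48 mm away. 118 mm tall; clear body 29 mm in diameter, tapering over the lowest 17 mm to a flat tip 10 mm across; cap 34 mm in diameter, 103 to 118 mm above the tip; 40 to 80 g. Origin: centre of the flat tip (6 mm above the bench when standing on a rack floor), z up the tube.
- blue_vial: Small loose glass vial, blue cap 23 mm across, 28 mm in diameter, 61 mm tall, 30 g: the sub-sample taken from the blue-capped tube, standing beside it in the lime rack's vial row (top 67 mm above the bench, well below the tube caps). It stays there. Origin: centre of its underside.
- red_vial: Small loose glass vial, red cap 23 mm across, 28 mm in diameter, 61 mm tall, 30 g: the sub-sample taken from the red-capped tube, standing beside it in the lime rack's vial row (top 67 mm above the bench, well below the tube caps). It stays there. Origin: centre of its underside.
- yellow_vial: Small loose glass vial, yellow cap 23 mm across, 28 mm in diameter, 61 mm tall, 30 g: the sub-sample taken from the yellow-capped tube, standing beside it in the lime rack's vial row (top 67 mm above the bench, well below the tube caps). It stays there. Origin: centre of its underside.
- purple_vial: Small loose glass vial, purple cap 23 mm across, 28 mm in diameter, 61 mm tall, 30 g: the sub-sample taken from the purple-capped tube, standing beside it in the lime rack's vial row (top 67 mm above the bench, well below the tube caps). It stays there. Origin: centre of its underside.
Mind the look-alikes: they are no part of the job. What is shaped like the yellow_vial but turquoise is not meant.

How it is judged:
By the outcome, as a careful person would: the job done as asked, in the order asked, and still so for the second after the job is handed in, with the robot touching nothing.
It also fails if it takes over 115 s, if anything falls off the work surface, if the arm or the gripper's body presses on something with over 40 N, if the wrist force passes 120 N, or if a joint passes its speed limit or range.

## Working session

There is one attempt and no reset: what is moved stays moved. The work goes in short steps, Python scripts to look and compute and a tool call to move; the robot and the scene stay as the last step left them, time stands still between calls to the robot, and variables do not carry over. Pictures are saved under pics/ and viewed, about 12 in all and at most 16, crops included, and the job is handed in when it is done.

Besides the shell and the picture viewer there is one more tool, called after ">>>" by a JSON object that holds its "api" and its "payload". move_arm: Moves the arm, as the interface text tells. Its arguments: {"type":"object","properties":{"rows":{"type":"array","items":{"type":"object","properties":{"dx":{"type":"number","minimum":-1,"maximum":1},"dy":{"type":"number","minimum":-1,"maximum":1},"dz":{"type":"number","minimum":-1,"maximum":1},"ax":{"type":"number","minimum":-1,"maximum":1},"ay":{"type":"number","minimum":-1,"maximum":1},"az":{"type":"number","minimum":-1,"maximum":1},"jaw":{"type":"number"}}}},"force":{"type":"number"}},"required":["rows"]}

```bash
ls; mkdir -p pics; python3 - <<'E'
from bench import *
import cv2
print(get_state(), grip_depth)
for n in ("scene","side","wrist"):
    cv2.imwrite(f"pics/{n}0.png",camera(n)); print(n,camera_info(n))
E
```

```text
pics
{'t': 0.0, 'joints': array([ 1.13399113e+00,  3.20285578e-01,  1.56568310e+00, -3.05900120e-05,
        1.25737165e+00, -2.00109047e-02]), 'joint_vel': array([-1.46639036e-03, -7.10782250e-05, -4.62530886e-04, -7.27192227e-04,
        1.08700203e-03, -2.95875824e-05]), 'joint_torque': array([ 1.05893843e-03, -4.12481439e+01, -2.31975317e+01,  7.28901615e-02,
        4.59188386e-02, -1.13041083e-04]), 'tcp_pos': array([232.579322  , 525.31347491, 213.12232205]), 'tool_rot': array([-6.49879578e-01, -3.07326301e+00,  2.68397962e-03]), 'wrist_force': array([-0.42485211,  0.26589393,  0.39149223]), 'wrist_torque': array([ 0.01914125,  0.00794542, -0.00674549]), 'gripper_width': 91.17917690060692} 18.8
scene {'mtx': array([[499.34970036,   0.        , 288.81592681],
       [  0.        , 499.34970036, 210.78356819],
       [  0.        ,   0.        ,   1.        ]]), 'k1': -0.06785800397039599, 'R': array([[-0.16605413,  0.98604307, -0.01204542],
       [ 0.63614188,  0.09777971, -0.76535131],
       [-0.75349156, -0.13475234, -0.64350002]]), 't': array([ 122.6409516 , -281.81707013,
[... 275 characters left out ...]
0.12257443, -0.46677546, -0.87584027],
       [ 0.26309227,  0.83563979, -0.48217071]]), 't': array([-496.45780539,   90.37404789,  977.25820055])}
wrist {'mtx': array([[336.61134263,   0.        , 283.91894344],
       [  0.        , 336.61134263, 208.82270564],
       [  0.        ,   0.        ,   1.        ]]), 'k1': -0.05222011235367677, 'T_tool_cam': array([[ 5.61595947e-04, -9.61970181e-01, -2.73153904e-01,
         7.77887583e+01],
       [ 9.99999842e-01,  5.49186638e-04,  1.21889851e-04,
         8.50239261e-02],
       [ 3.27580725e-05, -2.73153929e-01,  9.61970337e-01,
        -1.70339341e+02],
       [ 0.00000000e+00,  0.00000000e+00,  0.00000000e+00,
         1.00000000e+00]])}
```

View pics/scene0.png

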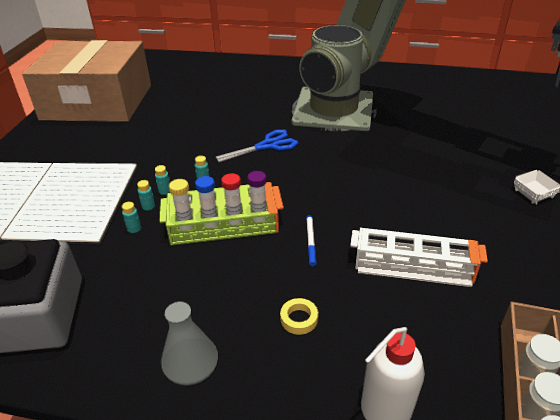

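View pics/side0.png

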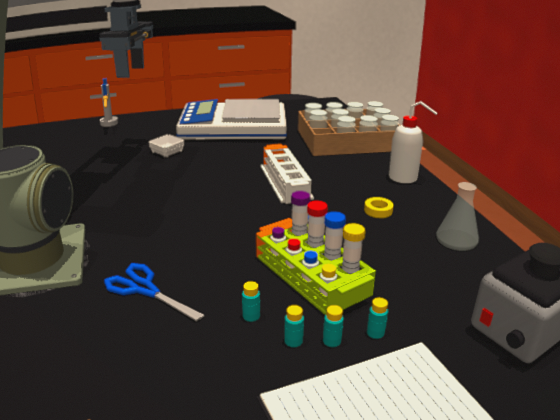

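The scene picture shows the lime rack at (222,210), orange end on the right, and caps yellow (179,187), blue (205,184), red (231,181) and purple (257,178). The empty white rack is at (418,257), orange end on the right (478,252). The turquoise vials with yellow caps at (131,209), (146,185), (162,172) and (201,160) are look-alikes. From the orange end the order is purple, red, blue, yellow. Next I'll take enlarged crops to measure.

```bash
python3 - <<'E'
import cv2,numpy as np
s=cv2.imread("pics/scene0.png"); d=cv2.imread("pics/side0.png")
a=cv2.resize(s[160:250,150:290],None,fx=5,fy=5,interpolation=cv2.INTER_CUBIC)   # 700x450
b=cv2.resize(s[220:295,345:493],None,fx=5,fy=5,interpolation=cv2.INTER_CUBIC)
c=cv2.resize(d[180:315,240:385],None,fx=4,fy=4,interpolation=cv2.INTER_CUBIC)
cv2.imwrite("pics/a.png",a);cv2.imwrite("pics/b.png",b);cv2.imwrite("pics/c.png",c)
E
```

```text
(no output)
```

View pics/a.png

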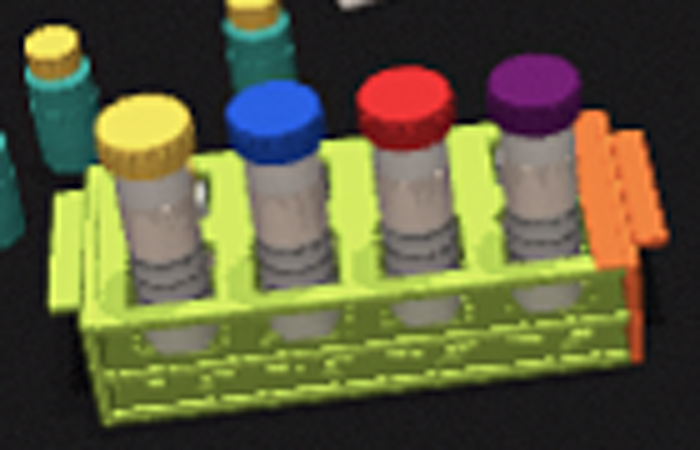

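View pics/b.png

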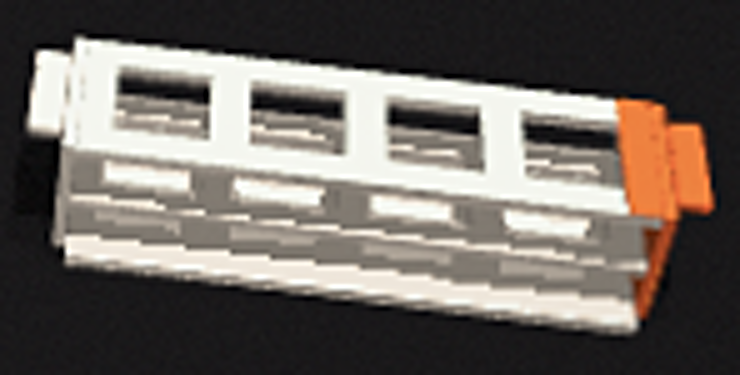

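Crop a confirms the four tall capped tubes in lime, with cap tops (crop pixels) at Y (145,122), B (275,104), R (406,92), P (534,80). Crop b gives the white hole mouth centres at (572,149), (436,134), (299,118), (164,102), counted from the orange end.

```bash
cat > h.py <<'E'
import numpy as np,cv2
from bench import *
from scipy.spatial.transform import Rotation as Ro
def rays(uv,info):
    k=info["k1"]; r=(np.atleast_2d(uv)-info["mtx"][:2,2])/info["mtx"][0,0]
    p=r.copy()
    for _ in range(20): p=r/(1+k*(p**2).sum(1,keepdims=True))
    return np.c_[p,np.ones(len(p))]
def plane(uv,info,z,T=None):
    if T is None: R,t=info["R"],info["t"]; C=-R.T@t; D=rays(uv,info)@R
    else: C=T[:3,3]; D=rays(uv,info)@T[:3,:3].T
    return C+D*((z-C[2])/D[:,2])[:,None]
def wristT(s,info):
    T=np.eye(4);T[:3,:3]=Ro.from_rotvec(s["tool_rot"]).as_matrix();T[:3,3]=s["tcp_pos"]
    return T@info["T_tool_cam"]
def rigid(l,w):
    l=np.array(l,float);w=w[:,:2]; a=l-l.mean(0);b=w-w.mean(0)
    th=np.arctan2((a[:,0]*b[:,1]-a[:,1]*b[:,0]).sum(),(a*b).sum())
    R=np.array([[np.cos(th),-np.sin(th)],[np.sin(th),np.cos(th)]])
    t=w.mean(0)-R@l.mean(0); return th,t,R,w-(l@R.T+t)
def project(P,info):
    c=np.atleast_2d(P)@info["R"].T+info["t"];p=c[:,:2]/c[:,2:]
    return p*(1+info["k1"]*(p**2).sum(1,keepdims=True))*info["mtx"][0,0]+info["mtx"][:2,2]
E
python3 - <<'E'
from h import *
np.set_printoptions(precision=1,suppress=True)
i=camera_info("scene")
A=np.array([[534,80],[406,92],[275,104],[145,122]])/5+[150,160]-.4
B=np.array([[572,149],[436,134],[299,118],[164,102]])/5+[345,220]-.4
y=[72,24,-24,-72]
for uv,z,l in((A,124,[(24,v) for v in y]),(B,51,[(0,v) for v in y])):
    w=plane(uv,i,z);th,t,R,res=rigid(l,w)
    print(w,"\nyaw",np.degrees(th),"org",t,"\nfit",np.array(l)@R.T+t,"\nres",res)
    print(np.hypot(*np.diff(w[:,:2],axis=0).T))
    print(project(np.c_[np.array(l)@R.T+t,[z]*4],camera_info("side")))
E
```

```text
[[ 504.9  -98.8  124. ]
 [ 519.3 -143.9  124. ]
 [ 533.6 -189.9  124. ]
 [ 551.3 -234.   124. ]] 
yaw 18.797188805010702 org [ 504.6 -174.4] 
fit [[ 504.1  -98.5]
 [ 519.6 -143.9]
 [ 535.  -189.4]
 [ 550.5 -234.8]] 
res [[ 0.8 -0.3]
 [-0.3 -0. ]
 [-1.4 -0.5]
 [ 0.9  0.8]]
[47.4 48.1 47.5]
[[299.7 193.9]
 [316.3 204.4]
 [334.  215.7]
 [353.1 227.8]]
[[568.9 276.3  51. ]
 [568.4 228.9  51. ]
 [567.4 180.8  51. ]
 [566.4 132.9  51. ]] 
yaw -1.0253342912123065 org [567.8 204.7] 
fit [[569.1 276.7]
 [568.2 228.7]
 [567.4 180.7]
 [566.5 132.7]] 
res [[-0.2 -0.4]
 [ 0.2  0.2]
 [ 0.1  0.1]
 [-0.1  0.1]]
[47.4 48.1 48. ]
[[277.7 150.9]
 [282.8 158.3]
 [288.2 166.2]
 [293.9 174.7]]
```

View pics/c.png

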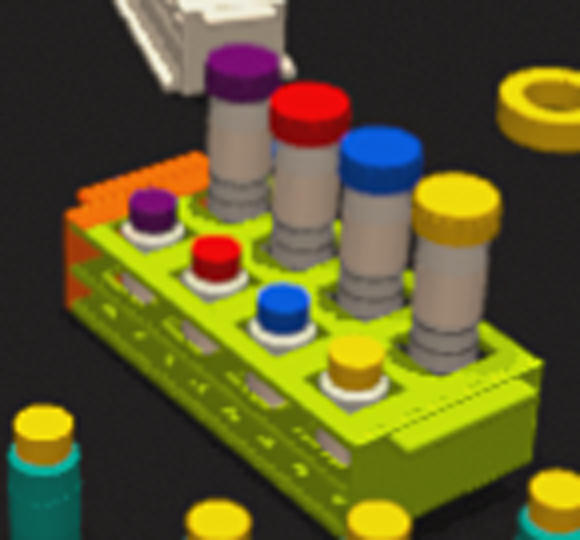

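The side view agrees: its cap tops lie within about 1.5 px of the prediction, and the vials are on the rack's other side. I'll go over the white rack first for a wrist look, with the jaws across the row.

>>> {"api": "move_arm", "payload": {"rows": [{"dx": 0.671, "dy": -0.641, "dz": 0.034, "az": -0.746, "jaw": 1}, {"dx": 0.671, "dy": -0.641, "dz": 0.034, "az": -0.746, "jaw": 1}, {"dx": 0.671, "dy": -0.641, "dz": 0.034, "az": -0.746, "jaw": 1}, {"dx": 0.671, "dy": -0.641, "dz": 0.034, "az": -0.746, "jaw": 1}, {"dx": 0.671, "dy": -0.641, "dz": 0.034, "az": -0.746, "jaw": 1}, {"dx": 0.671, "dy": -0.641, "dz": 0.034, "az": -0.746, "jaw": 1}, {"dx": 0.671, "dy": -0.641, "dz": 0.034, "az": -0.746, "jaw": 1}, {"dx": 0.671, "dy": -0.641, "dz": 0.034, "az": -0.746, "jaw": 1}, {"dx": 0.671, "dy": -0.641, "dz": 0.034, "az": -0.746, "jaw": 1}, {"dx": 0.671, "dy": -0.641, "dz": 0.034, "az": -0.746, "jaw": 1}]}}

```text
invalid input at $.rows[0]: expected keys dx, dy, dz, ax, ay, az, jaw
```

```bash
cat > go.py <<'E'
# usage: go.py x y z yawdeg : shift/turn fractions to reach pose (tool down, tool-y at yaw)
import sys
from h import *
x,y,z,a=map(float,sys.argv[1:5]); a=np.radians(a)
s=get_state(); R0=Ro.from_rotvec(s["tool_rot"])
Y=np.array([np.cos(a),np.sin(a),0]); Z=np.array([0,0,-1.])
R1=Ro.from_matrix(np.c_[np.cross(Y,Z),Y,Z])
if (R0.as_matrix()[:,1]@Y)<0: R1=R1*Ro.from_euler("z",180,degrees=True)
d=(np.array([x,y,z])-s["tcp_pos"])/500; r=(R1*R0.inv()).as_rotvec()/(np.pi/2)
print("t",round(s["t"],2),"tcp",s["tcp_pos"].round(1),"d",d.round(4),"a",r.round(4),"F",s["wrist_force"].round(1),"w",round(s["gripper_width"],1),"j",s["joints"].round(2))
E
python3 go.py 568 205 230 -1.0
```

```text
t 0.15 tcp [232.6 525.4 213.3] d [ 0.6707 -0.6409  0.0334] a [ 5.000e-04 -8.000e-04 -7.458e-01] F [-0.4 -1.   0.2] w 91.4 j [ 1.13  0.32  1.57 -0.    1.26 -0.02]
```

>>> {"api": "move_arm", "payload": {"rows": [{"dx": 0.671, "dy": -0.641, "dz": 0.034, "ax": 0, "ay": 0, "az": -0.746, "jaw": 1}, {"dx": 0.671, "dy": -0.641, "dz": 0.034, "ax": 0, "ay": 0, "az": -0.746, "jaw": 1}, {"dx": 0.671, "dy": -0.641, "dz": 0.034, "ax": 0, "ay": 0, "az": -0.746, "jaw": 1}, {"dx": 0.671, "dy": -0.641, "dz": 0.034, "ax": 0, "ay": 0, "az": -0.746, "jaw": 1}, {"dx": 0.671, "dy": -0.641, "dz": 0.034, "ax": 0, "ay": 0, "az": -0.746, "jaw": 1}, {"dx": 0.671, "dy": -0.641, "dz": 0.034, "ax": 0, "ay": 0, "az": -0.746, "jaw": 1}, {"dx": 0.671, "dy": -0.641, "dz": 0.034, "ax": 0, "ay": 0, "az": -0.746, "jaw": 1}, {"dx": 0.671, "dy": -0.641, "dz": 0.034, "ax": 0, "ay": 0, "az": -0.746, "jaw": 1}, {"dx": 0.671, "dy": -0.641, "dz": 0.034, "ax": 0, "ay": 0, "az": -0.746, "jaw": 1}, {"dx": 0.671, "dy": -0.641, "dz": 0.034, "ax": 0, "ay": 0, "az": -0.746, "jaw": 1}]}}

```text
t: 0.98
tcp_pos: [534.7, 236.1, 228.5]
tool_rot: [-2.246, -2.195, 0.002]
wrist_force: [-0.1, 0.4, 0.8]
gripper_width: 91.0
```

```bash
python3 go.py 568 205 230 -1.0
```

```text
t 0.98 tcp [534.7 236.1 228.5] d [ 0.0666 -0.0623  0.0029] a [-0.     -0.0011  0.0035] F [-0.1  0.4  0.8] w 91.0 j [0.4  0.33 1.52 0.   1.3  0.42]
```

>>> {"api": "move_arm", "payload": {"rows": [{"dx": 0.067, "dy": -0.062, "dz": 0.003, "ax": 0, "ay": 0, "az": 0.003, "jaw": 1}, {"dx": 0.067, "dy": -0.062, "dz": 0.003, "ax": 0, "ay": 0, "az": 0.003, "jaw": 1}, {"dx": 0.067, "dy": -0.062, "dz": 0.003, "ax": 0, "ay": 0, "az": 0.003, "jaw": 1}, {"dx": 0.067, "dy": -0.062, "dz": 0.003, "ax": 0, "ay": 0, "az": 0.003, "jaw": 1}, {"dx": 0.067, "dy": -0.062, "dz": 0.003, "ax": 0, "ay": 0, "az": 0.003, "jaw": 1}]}}

```text
t: 1.4
tcp_pos: [567.0, 206.1, 229.8]
tool_rot: [-2.239, -2.201, 0.003]
wrist_force: [-0.5, 0.7, -0.2]
gripper_width: 91.6
```

```bash
python3 - <<'E'
from h import *
import pickle
s=get_state();im=camera("wrist");cv2.imwrite("pics/w_white.png",im)
pickle.dump(s,open("w_white.pkl","wb"))
cv2.imwrite("pics/w_white_v.png",cv2.resize(im[60:400,80:480],None,fx=1.75,fy=1.75,interpolation=cv2.INTER_CUBIC)) 
E
python3 go.py 527 -167 230 18.8
```

```text
t 1.45 tcp [567.  206.3 230. ] d [-0.08   -0.7466  0.    ] a [ 1.000e-04 -1.600e-03  2.194e-01] F [0.2 0.1 0.4] w 91.2 j [0.33 0.36 1.47 0.   1.32 0.35]
```

View pics/w_white_v.png

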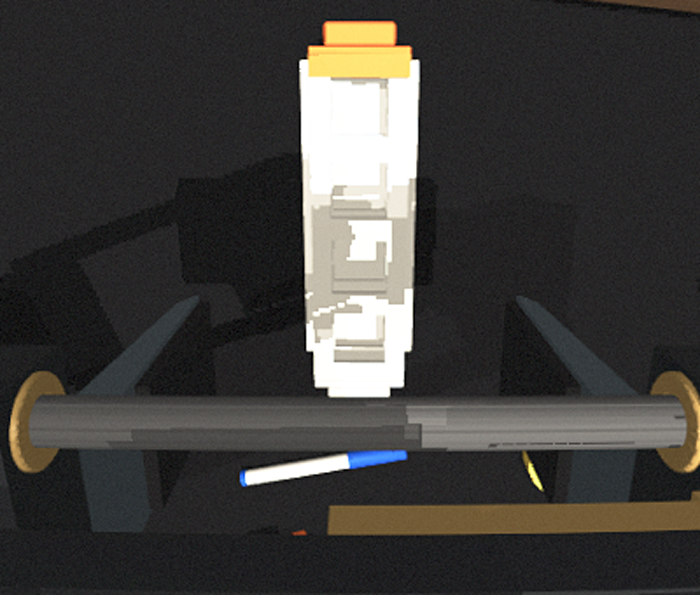

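The wrist view shows the white rack running vertically, orange end at the top (crop 360,60), with hole 1 spanning crop columns 333–388 and its orange-side edge at row 79. Now I'll project my fit into this view to compare.

```bash
python3 - <<'E'
from h import *
import pickle
np.set_printoptions(precision=1,suppress=True)
s=pickle.load(open("w_white.pkl","rb"));i=camera_info("wrist")
T=np.linalg.inv(wristT(s,i)); j=dict(i,R=T[:3,:3],t=T[:3,3])
im=cv2.imread("pics/w_white.png")
def W(l,z,th=np.radians(-1.03),o=(567.8,204.7)):
    R=np.array([[np.cos(th),-np.sin(th)],[np.sin(th),np.cos(th)]])
    l=np.array(l,float); return np.c_[l@R.T+o,np.full(len(l),z)]
big=cv2.resize(im[60:300,200:360],None,fx=3,fy=3,interpolation=cv2.INTER_CUBIC)
big=cv2.convertScaleAbs(big,alpha=.7)
def draw(l,z,c):
    p=((project(W(l,z),j)-[200,60]+.5)*3).round().astype(int); cv2.polylines(big,[p.reshape(-1,1,2)],True,c,1)
for y in(72,24,-24,-72): draw([(-17,y-17),(17,y-17),(17,y+17),(-17,y+17)],51,(0,0,255))
draw([(-29,-119),(29,-119),(29,119),(-29,119)],51,(0,255,0))
cv2.imwrite("pics/ov.png",big[:600])
E
```

```text
(no output)
```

View pics/ov.png

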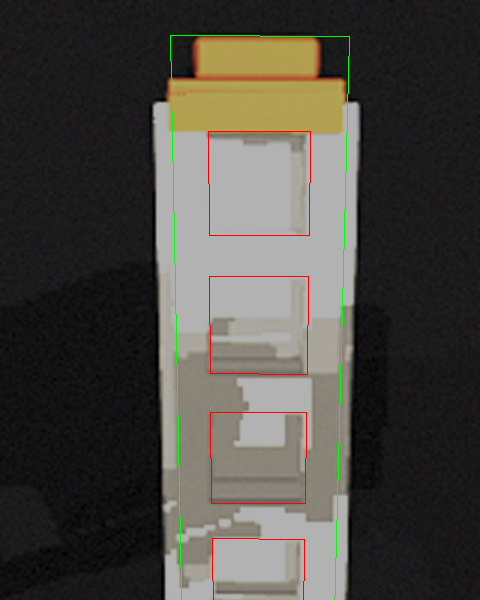

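>>> {"api": "move_arm", "payload": {"rows": [{"dx": -0.08, "dy": -0.747, "dz": 0, "ax": 0, "ay": -0.0016, "az": 0.219, "jaw": 1}, {"dx": -0.08, "dy": -0.747, "dz": 0, "ax": 0, "ay": -0.0016, "az": 0.219, "jaw": 1}, {"dx": -0.08, "dy": -0.747, "dz": 0, "ax": 0, "ay": -0.0016, "az": 0.219, "jaw": 1}, {"dx": -0.08, "dy": -0.747, "dz": 0, "ax": 0, "ay": -0.0016, "az": 0.219, "jaw": 1}, {"dx": -0.08, "dy": -0.747, "dz": 0, "ax": 0, "ay": -0.0016, "az": 0.219, "jaw": 1}, {"dx": -0.08, "dy": -0.747, "dz": 0, "ax": 0, "ay": -0.0016, "az": 0.219, "jaw": 1}, {"dx": -0.08, "dy": -0.747, "dz": 0, "ax": 0, "ay": -0.0016, "az": 0.219, "jaw": 1}, {"dx": -0.08, "dy": -0.747, "dz": 0, "ax": 0, "ay": -0.0016, "az": 0.219, "jaw": 1}, {"dx": -0.08, "dy": -0.747, "dz": 0, "ax": 0, "ay": -0.0016, "az": 0.219, "jaw": 1}, {"dx": -0.08, "dy": -0.747, "dz": 0, "ax": 0, "ay": -0.0016, "az": 0.219, "jaw": 1}]}}

```text
t: 2.28
tcp_pos: [526.0, -171.8, 230.2]
tool_rot: [1.833, 2.549, -0.005]
wrist_force: [0.7, 1.3, -0.5]
gripper_width: 91.2
```

The overlay fits to within about 1 mm: the rows match, and the rack lies about 1 mm towards −x of the prediction. Now the lime rack.

```bash
python3 - <<'E'
from h import *
import pickle
s=get_state();im=camera("wrist");cv2.imwrite("pics/w_lime.png",im);i=camera_info("wrist")
print(s["tcp_pos"])
T=np.linalg.inv(wristT(s,i)); j=dict(i,R=T[:3,:3],t=T[:3,3])
th=np.radians(18.8);R=np.array([[np.cos(th),-np.sin(th)],[np.sin(th),np.cos(th)]])
x0,y0=170,40
big=cv2.convertScaleAbs(cv2.resize(im[y0:y0+200,x0:x0+230],None,fx=3,fy=3,interpolation=cv2.INTER_CUBIC),alpha=.8)
a=np.linspace(0,2*np.pi,60)
for y in(72,24,-24,-72):
    for x,r,z,c in((24,17,124,(255,255,255)),(-24,11.5,67,(0,255,255))):
        l=np.c_[x+r*np.cos(a),y+r*np.sin(a)]@R.T+[504.6,-174.4]
        p=((project(np.c_[l,np.full(60,z)],j)-[x0,y0]+.5)*3).round().astype(int)
        cv2.polylines(big,[p.reshape(-1,1,2)],True,c,1)
cv2.imwrite("pics/ov2.png",big)
E
```

```text
[ 525.99566071 -171.81775572  230.20100304]
```

View pics/ov2.png

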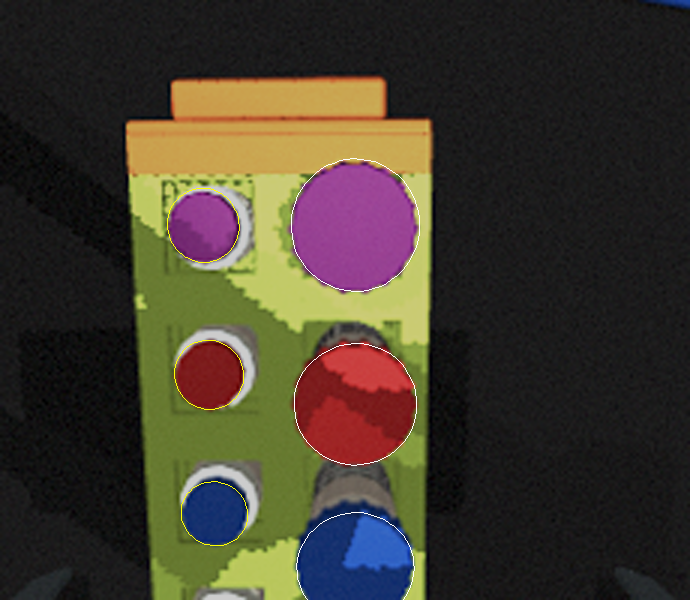

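The wrist overlay matches the caps to well under 1 mm, so the choice is confirmed. Purple first: approach, then descend with the jaws open.

```bash
python3 go.py 504.3 -98.6 98 18.8
```

```text
t 2.33 tcp [ 526.3 -169.3  230.1] d [-0.044   0.1414 -0.2642] a [0.0007 0.0001 0.0024] F [ 0.9  0.3 -0.5] w 91.1 j [-0.33  0.27  1.59 -0.    1.28 -0.66]
```

>>> {"api": "move_arm", "payload": {"rows": [{"dx": -0.044, "dy": 0.1414, "dz": -0.14, "ax": 0.0007, "ay": 0, "az": 0.0024, "jaw": 1}, {"dx": -0.044, "dy": 0.1414, "dz": -0.14, "ax": 0.0007, "ay": 0, "az": 0.0024, "jaw": 1}, {"dx": -0.044, "dy": 0.1414, "dz": -0.14, "ax": 0.0007, "ay": 0, "az": 0.0024, "jaw": 1}, {"dx": -0.044, "dy": 0.1414, "dz": -0.14, "ax": 0.0007, "ay": 0, "az": 0.0024, "jaw": 1}, {"dx": -0.044, "dy": 0.1414, "dz": -0.2, "ax": 0.0007, "ay": 0, "az": 0.0024, "jaw": 1}, {"dx": -0.044, "dy": 0.1414, "dz": -0.24, "ax": 0.0007, "ay": 0, "az": 0.0024, "jaw": 1}, {"dx": -0.044, "dy": 0.1414, "dz": -0.264, "ax": 0.0007, "ay": 0, "az": 0.0024, "jaw": 1}, {"dx": -0.044, "dy": 0.1414, "dz": -0.264, "ax": 0.0007, "ay": 0, "az": 0.0024, "jaw": 1}, {"dx": -0.044, "dy": 0.1414, "dz": -0.264, "ax": 0.0007, "ay": 0, "az": 0.0024, "jaw": 1}]}}

```text
t: 3.08
tcp_pos: [505.2, -97.9, 98.8]
tool_rot: [1.826, 2.555, 0.001]
wrist_force: [0.2, -0.1, -0.0]
gripper_width: 91.1
```

```bash
python3 go.py 504.3 -98.6 98 18.8
```

```text
t 3.08 tcp [505.2 -97.9  98.8] d [-0.0017 -0.0013 -0.0016] a [ 0.      0.0007 -0.0009] F [ 0.2 -0.1 -0. ] w 91.1 j [-0.21  0.33  1.87  0.    0.94 -0.54]
```

Now I'll correct slightly while closing with 15 N.

>>> {"api": "move_arm", "payload": {"force": 15, "rows": [{"dx": -0.0017, "dy": -0.0013, "dz": -0.0016, "ax": 0, "ay": 0.0007, "az": -0.0009, "jaw": 0.6}, {"dx": -0.0017, "dy": -0.0013, "dz": -0.0016, "ax": 0, "ay": 0.0007, "az": -0.0009, "jaw": 0.5}, {"dx": -0.0017, "dy": -0.0013, "dz": -0.0016, "ax": 0, "ay": 0.0007, "az": -0.0009, "jaw": 0.3}, {"dx": -0.0017, "dy": -0.0013, "dz": -0.0016, "ax": 0, "ay": 0.0007, "az": -0.0009, "jaw": 0.2}, {"dx": -0.0017, "dy": -0.0013, "dz": -0.0016, "ax": 0, "ay": 0.0007, "az": -0.0009, "jaw": 0.2}, {"dx": -0.0017, "dy": -0.0013, "dz": -0.0016, "ax": 0, "ay": 0.0007, "az": -0.0009, "jaw": 0.2}, {"dx": -0.0017, "dy": -0.0013, "dz": -0.0016, "ax": 0, "ay": 0.0007, "az": -0.0009, "jaw": 0.2}, {"dx": -0.0017, "dy": -0.0013, "dz": -0.0016, "ax": 0, "ay": 0.0007, "az": -0.0009, "jaw": 0.2}, {"dx": -0.0017, "dy": -0.0013, "dz": -0.0016, "ax": 0, "ay": 0.0007, "az": -0.0009, "jaw": 0.2}, {"dx": -0.0017, "dy": -0.0013, "dz": -0.0016, "ax": 0, "ay": 0.0007, "az": -0.0009, "jaw": 0.2}]}}

```text
t: 3.92
tcp_pos: [504.3, -98.6, 98.0]
tool_rot: [-1.829, -2.554, 0.0]
wrist_force: [-0.3, -0.4, 0.4]
gripper_width: 32.4
```

```bash
python3 go.py 568.4 276.7 180 -1.0
```

```text
t 3.92 tcp [504.3 -98.6  98. ] d [0.1282 0.7506 0.1641] a [ 0.0e+00 -1.0e-04 -2.2e-01] F [-0.3 -0.4  0.4] w 32.4 j [-0.22  0.33  1.87 -0.    0.94 -0.54]
```

Gripped (32.4 mm). Lift straight up, with a firmer grip.

>>> {"api": "move_arm", "payload": {"force": 25, "rows": [{"dx": 0, "dy": 0, "dz": 0, "ax": 0, "ay": 0, "az": 0, "jaw": 0.2}, {"dx": 0, "dy": 0, "dz": 0.02, "ax": 0, "ay": 0, "az": 0, "jaw": 0.2}, {"dx": 0, "dy": 0, "dz": 0.05, "ax": 0, "ay": 0, "az": 0, "jaw": 0.2}, {"dx": 0, "dy": 0, "dz": 0.09, "ax": 0, "ay": 0, "az": 0, "jaw": 0.2}, {"dx": 0, "dy": 0, "dz": 0.13, "ax": 0, "ay": 0, "az": 0, "jaw": 0.2}, {"dx": 0, "dy": 0, "dz": 0.164, "ax": 0, "ay": 0, "az": 0, "jaw": 0.2}, {"dx": 0, "dy": 0, "dz": 0.164, "ax": 0, "ay": 0, "az": 0, "jaw": 0.2}, {"dx": 0, "dy": 0, "dz": 0.164, "ax": 0, "ay": 0, "az": 0, "jaw": 0.2}]}}

```text
t: 4.58
tcp_pos: [504.7, -98.7, 180.9]
tool_rot: [1.828, 2.553, 0.001]
wrist_force: [-0.9, 0.2, -1.7]
gripper_width: 32.0
```

```bash
python3 go.py 568.4 276.7 180 -1.0;python3 - <<'E'
from h import *
im=camera("side");cv2.imwrite("pics/s1.png",cv2.resize(im[80:300,210:430],None,fx=2.5,fy=2.5))
E
```

```text
t 4.58 tcp [504.7 -98.7 180.9] d [ 0.1275  0.7508 -0.0018] a [ 0.0006  0.0012 -0.22  ] F [-0.9  0.2 -1.7] w 32.0 j [-0.22  0.25  1.75 -0.    1.14 -0.54]
```

View pics/s1.png

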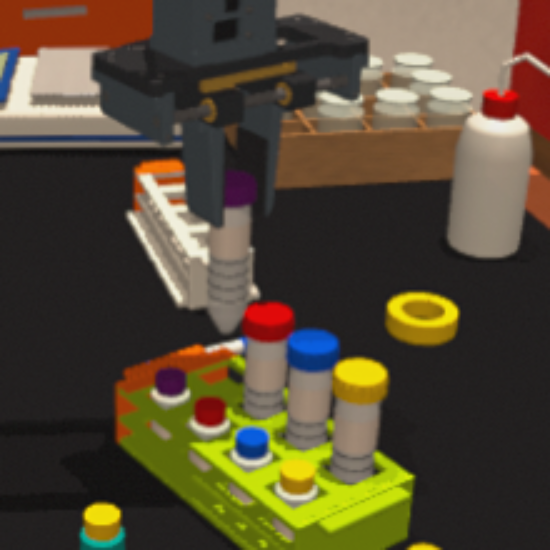

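The side picture shows the purple tube hanging upright in the jaws, clear of the rack. Carry it across.

>>> {"api": "move_arm", "payload": {"rows": [{"dx": 0.005, "dy": 0.03, "dz": 0, "ax": 0, "ay": 0, "az": -0.01, "jaw": 0.2}, {"dx": 0.013, "dy": 0.08, "dz": 0, "ax": 0, "ay": 0, "az": -0.025, "jaw": 0.2}, {"dx": 0.026, "dy": 0.15, "dz": 0, "ax": 0, "ay": 0, "az": -0.045, "jaw": 0.2}, {"dx": 0.039, "dy": 0.23, "dz": 0, "ax": 0, "ay": 0, "az": -0.07, "jaw": 0.2}, {"dx": 0.053, "dy": 0.31, "dz": 0, "ax": 0, "ay": 0, "az": -0.09, "jaw": 0.2}, {"dx": 0.066, "dy": 0.39, "dz": 0, "ax": 0, "ay": 0, "az": -0.115, "jaw": 0.2}, {"dx": 0.08, "dy": 0.47, "dz": 0, "ax": 0, "ay": 0, "az": -0.14, "jaw": 0.2}, {"dx": 0.094, "dy": 0.55, "dz": 0, "ax": 0, "ay": 0, "az": -0.16, "jaw": 0.2}, {"dx": 0.107, "dy": 0.63, "dz": 0, "ax": 0, "ay": 0, "az": -0.185, "jaw": 0.2}, {"dx": 0.117, "dy": 0.69, "dz": 0, "ax": 0, "ay": 0, "az": -0.203, "jaw": 0.2}]}}

```text
t: 5.47
tcp_pos: [561.6, 249.4, 177.7]
tool_rot: [-2.21, -2.23, 0.004]
wrist_force: [0.4, -1.3, -0.7]
gripper_width: 32.2
```

```bash
python3 go.py 568.4 276.7 180 -1.0
```

```text
t 5.47 tcp [561.6 249.4 177.7] d [0.0136 0.0546 0.0047] a [ 0.0001 -0.0022 -0.0168] F [ 0.4 -1.3 -0.7] w 32.2 j [0.4  0.41 1.52 0.   1.21 0.39]
```

>>> {"api": "move_arm", "payload": {"rows": [{"dx": 0.008, "dy": 0.03, "dz": 0, "ax": 0, "ay": -0.002, "az": -0.01, "jaw": 0.2}, {"dx": 0.0136, "dy": 0.05, "dz": 0, "ax": 0, "ay": -0.002, "az": -0.017, "jaw": 0.2}, {"dx": 0.0136, "dy": 0.0546, "dz": -0.02, "ax": 0, "ay": -0.002, "az": -0.017, "jaw": 0.2}, {"dx": 0.0136, "dy": 0.0546, "dz": -0.036, "ax": 0, "ay": -0.002, "az": -0.017, "jaw": 0.2}, {"dx": 0.0136, "dy": 0.0546, "dz": -0.036, "ax": 0, "ay": -0.002, "az": -0.017, "jaw": 0.2}, {"dx": 0.0136, "dy": 0.0546, "dz": -0.036, "ax": 0, "ay": -0.002, "az": -0.017, "jaw": 0.2}, {"dx": 0.0136, "dy": 0.0546, "dz": -0.036, "ax": 0, "ay": -0.002, "az": -0.017, "jaw": 0.2}]}}

```text
t: 6.05
tcp_pos: [568.4, 275.4, 159.6]
tool_rot: [-2.243, -2.2, 0.001]
wrist_force: [-0.2, -0.9, -0.9]
gripper_width: 31.8
```

```bash
python3 go.py 568.4 276.7 98 -1.0;python3 - <<'E'
from h import *
a=camera("side");b=camera("scene")
cv2.imwrite("pics/s2.png",np.hstack([cv2.resize(a[80:210,220:350],(520,520))[:, 130:460],cv2.resize(b[140:300,380:500],(390,520))]))
E
```

```text
t 6.05 tcp [568.4 275.4 159.6] d [ 1.000e-04  2.600e-03 -1.233e-01] a [ 0.0003 -0.0004  0.0011] F [-0.2 -0.9 -0.9] w 31.8 j [ 0.43  0.44  1.51 -0.    1.19  0.45]
```

View pics/s2.png

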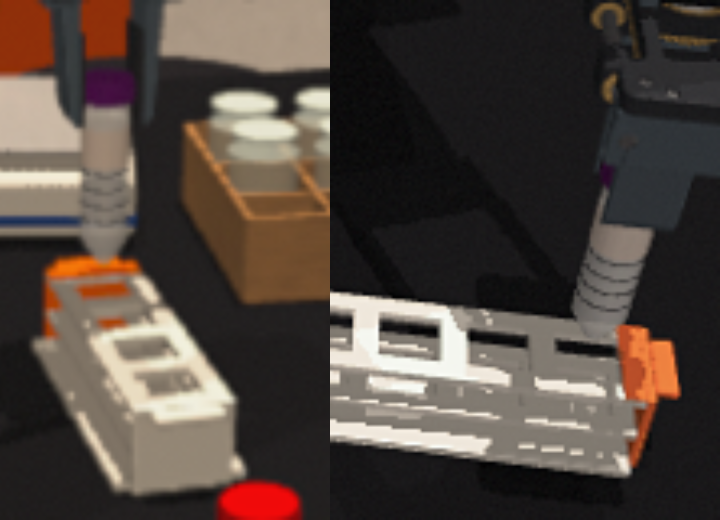

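Purple hangs upright over white hole 1, beside the orange end. Lower it, watching the force.

>>> {"api": "move_arm", "payload": {"rows": [{"dx": 0, "dy": 0.0026, "dz": -0.02, "ax": 0, "ay": 0, "az": 0.001, "jaw": 0.2}, {"dx": 0, "dy": 0.0026, "dz": -0.035, "ax": 0, "ay": 0, "az": 0.001, "jaw": 0.2}, {"dx": 0, "dy": 0.0026, "dz": -0.05, "ax": 0, "ay": 0, "az": 0.001, "jaw": 0.2}, {"dx": 0, "dy": 0.0026, "dz": -0.065, "ax": 0, "ay": 0, "az": 0.001, "jaw": 0.2}, {"dx": 0, "dy": 0.0026, "dz": -0.08, "ax": 0, "ay": 0, "az": 0.001, "jaw": 0.2}, {"dx": 0, "dy": 0.0026, "dz": -0.09, "ax": 0, "ay": 0, "az": 0.001, "jaw": 0.2}, {"dx": 0, "dy": 0.0026, "dz": -0.1, "ax": 0, "ay": 0, "az": 0.001, "jaw": 0.2}, {"dx": 0, "dy": 0.0026, "dz": -0.11, "ax": 0, "ay": 0, "az": 0.001, "jaw": 0.2}, {"dx": 0, "dy": 0.0026, "dz": -0.115, "ax": 0, "ay": 0, "az": 0.001, "jaw": 0.2}, {"dx": 0, "dy": 0.0026, "dz": -0.115, "ax": 0, "ay": 0, "az": 0.001, "jaw": 0.2}]}}

```text
t: 6.98
tcp_pos: [568.4, 277.1, 102.0]
tool_rot: [-2.24, -2.202, 0.001]
wrist_force: [0.1, 0.2, -1.1]
gripper_width: 32.2
```

```bash
python3 go.py 568.4 276.7 98 -1.0
```

```text
t 6.98 tcp [568.4 277.1 102. ] d [ 0.     -0.0007 -0.0081] a [ 0.0002 -0.0003 -0.0001] F [ 0.1  0.2 -1.1] w 32.2 j [ 0.44  0.49  1.58 -0.    1.07  0.45]
```

>>> {"api": "move_arm", "payload": {"rows": [{"dx": 0, "dy": 0, "dz": -0.005, "ax": 0, "ay": 0, "az": 0, "jaw": 0.2}, {"dx": 0, "dy": 0, "dz": -0.009, "ax": 0, "ay": 0, "az": 0, "jaw": 0.2}, {"dx": 0, "dy": 0, "dz": -0.009, "ax": 0, "ay": 0, "az": 0, "jaw": 0.2}, {"dx": 0, "dy": 0, "dz": -0.009, "ax": 0, "ay": 0, "az": 0, "jaw": 0.2}]}}

```text
t: 7.32
tcp_pos: [568.7, 277.2, 98.0]
tool_rot: [2.24, 2.202, 0.001]
wrist_force: [-0.4, -0.4, 1.7]
gripper_width: 32.0
```

The floor is reached (Fz rose from −1.1 to +1.7 N at the grasp height). Release and rise.

>>> {"api": "move_arm", "payload": {"rows": [{"dx": 0, "dy": 0, "dz": 0, "ax": 0, "ay": 0, "az": 0, "jaw": 0.5}, {"dx": 0, "dy": 0, "dz": 0, "ax": 0, "ay": 0, "az": 0, "jaw": 0.65}, {"dx": 0, "dy": 0, "dz": 0, "ax": 0, "ay": 0, "az": 0, "jaw": 0.65}, {"dx": 0, "dy": 0, "dz": 0, "ax": 0, "ay": 0, "az": 0, "jaw": 0.7}, {"dx": 0, "dy": 0, "dz": 0.03, "ax": 0, "ay": 0, "az": 0, "jaw": 0.8}, {"dx": 0, "dy": 0, "dz": 0.08, "ax": 0, "ay": 0, "az": 0, "jaw": 0.8}, {"dx": 0, "dy": 0, "dz": 0.14, "ax": 0, "ay": 0, "az": 0, "jaw": 0.8}, {"dx": 0, "dy": 0, "dz": 0.164, "ax": 0, "ay": 0, "az": 0, "jaw": 0.8}, {"dx": 0, "dy": 0, "dz": 0.164, "ax": 0, "ay": 0, "az": 0, "jaw": 0.8}]}}

```text
t: 8.07
tcp_pos: [570.6, 278.1, 183.9]
tool_rot: [2.239, 2.2, 0.012]
wrist_force: [-0.1, 0.1, -0.4]
gripper_width: 73.4
```

```bash
python3 go.py 519.6 -144 165 18.8
```

```text
t 8.07 tcp [570.6 278.1 183.9] d [-0.102  -0.8442 -0.0377] a [-0.0029  0.0043  0.2199] F [-0.1  0.1 -0.4] w 73.4 j [ 0.44  0.43  1.47 -0.    1.23  0.45]
```

Go back to red.

>>> {"api": "move_arm", "payload": {"rows": [{"dx": -0.102, "dy": -0.844, "dz": -0.02, "ax": -0.003, "ay": 0.004, "az": 0.22, "jaw": 1}, {"dx": -0.102, "dy": -0.844, "dz": -0.02, "ax": -0.003, "ay": 0.004, "az": 0.22, "jaw": 1}, {"dx": -0.102, "dy": -0.844, "dz": -0.02, "ax": -0.003, "ay": 0.004, "az": 0.22, "jaw": 1}, {"dx": -0.102, "dy": -0.844, "dz": -0.02, "ax": -0.003, "ay": 0.004, "az": 0.22, "jaw": 1}, {"dx": -0.102, "dy": -0.844, "dz": -0.02, "ax": -0.003, "ay": 0.004, "az": 0.22, "jaw": 1}, {"dx": -0.102, "dy": -0.844, "dz": -0.02, "ax": -0.003, "ay": 0.004, "az": 0.22, "jaw": 1}, {"dx": -0.102, "dy": -0.844, "dz": -0.02, "ax": -0.003, "ay": 0.004, "az": 0.22, "jaw": 1}, {"dx": -0.102, "dy": -0.844, "dz": -0.02, "ax": -0.003, "ay": 0.004, "az": 0.22, "jaw": 1}, {"dx": -0.102, "dy": -0.844, "dz": -0.02, "ax": -0.003, "ay": 0.004, "az": 0.22, "jaw": 1}, {"dx": -0.102, "dy": -0.844, "dz": -0.02, "ax": -0.003, "ay": 0.004, "az": 0.22, "jaw": 1}]}}

```text
t: 8.9
tcp_pos: [519.1, -137.5, 172.6]
tool_rot: [-1.827, -2.553, 0.001]
wrist_force: [0.5, 0.5, 1.1]
gripper_width: 91.1
```

```bash
python3 go.py 519.6 -144 98 18.8
```

```text
t 8.9 tcp [ 519.1 -137.5  172.6] d [ 0.001  -0.0131 -0.1493] a [-0.0004 -0.0011 -0.0002] F [0.5 0.5 1.1] w 91.1 j [-0.28  0.29  1.72  0.    1.14 -0.61]
```

>>> {"api": "move_arm", "payload": {"rows": [{"dx": 0.001, "dy": -0.013, "dz": 0, "ax": 0, "ay": -0.001, "az": 0, "jaw": 1}, {"dx": 0.001, "dy": -0.013, "dz": 0, "ax": 0, "ay": -0.001, "az": 0, "jaw": 1}, {"dx": 0.001, "dy": -0.013, "dz": -0.03, "ax": 0, "ay": -0.001, "az": 0, "jaw": 1}, {"dx": 0.001, "dy": -0.013, "dz": -0.08, "ax": 0, "ay": -0.001, "az": 0, "jaw": 1}, {"dx": 0.001, "dy": -0.013, "dz": -0.12, "ax": 0, "ay": -0.001, "az": 0, "jaw": 1}, {"dx": 0.001, "dy": -0.013, "dz": -0.149, "ax": 0, "ay": -0.001, "az": 0, "jaw": 1}, {"dx": 0.001, "dy": -0.013, "dz": -0.149, "ax": 0, "ay": -0.001, "az": 0, "jaw": 1}, {"dx": 0.001, "dy": -0.013, "dz": -0.149, "ax": 0, "ay": -0.001, "az": 0, "jaw": 1}]}}

```text
t: 9.57
tcp_pos: [519.1, -142.3, 97.2]
tool_rot: [-1.825, -2.553, 0.0]
wrist_force: [-0.0, -0.5, 0.2]
gripper_width: 91.1
```

```bash
python3 go.py 519.6 -144 98 18.8
```

```text
t 9.57 tcp [ 519.1 -142.3   97.2] d [ 0.001  -0.0034  0.0016] a [-0.0012 -0.0017 -0.0011] F [-0.  -0.5  0.2] w 91.1 j [-0.29  0.37  1.82  0.    0.96 -0.62]
```

>>> {"api": "move_arm", "payload": {"force": 15, "rows": [{"dx": 0.001, "dy": -0.0034, "dz": 0.0016, "ax": -0.001, "ay": -0.0017, "az": -0.001, "jaw": 0.6}, {"dx": 0.001, "dy": -0.0034, "dz": 0.0016, "ax": -0.001, "ay": -0.0017, "az": -0.001, "jaw": 0.5}, {"dx": 0.001, "dy": -0.0034, "dz": 0.0016, "ax": -0.001, "ay": -0.0017, "az": -0.001, "jaw": 0.3}, {"dx": 0.001, "dy": -0.0034, "dz": 0.0016, "ax": -0.001, "ay": -0.0017, "az": -0.001, "jaw": 0.2}, {"dx": 0.001, "dy": -0.0034, "dz": 0.0016, "ax": -0.001, "ay": -0.0017, "az": -0.001, "jaw": 0.2}, {"dx": 0.001, "dy": -0.0034, "dz": 0.0016, "ax": -0.001, "ay": -0.0017, "az": -0.001, "jaw": 0.2}, {"dx": 0.001, "dy": -0.0034, "dz": 0.0016, "ax": -0.001, "ay": -0.0017, "az": -0.001, "jaw": 0.2}, {"dx": 0.001, "dy": -0.0034, "dz": 0.0016, "ax": -0.001, "ay": -0.0017, "az": -0.001, "jaw": 0.2}, {"dx": 0.001, "dy": -0.0034, "dz": 0.0016, "ax": -0.001, "ay": -0.0017, "az": -0.001, "jaw": 0.2}, {"dx": 0.001, "dy": -0.0034, "dz": 0.0016, "ax": -0.001, "ay": -0.0017, "az": -0.001, "jaw": 0.2}]}}

```text
t: 10.4
tcp_pos: [519.6, -144.1, 98.0]
tool_rot: [-1.829, -2.554, -0.0]
wrist_force: [0.3, -0.5, -0.7]
gripper_width: 32.5
```

>>> {"api": "move_arm", "payload": {"force": 25, "rows": [{"dx": 0, "dy": 0, "dz": 0, "ax": 0, "ay": 0, "az": 0, "jaw": 0.2}, {"dx": 0, "dy": 0, "dz": 0.02, "ax": 0, "ay": 0, "az": 0, "jaw": 0.2}, {"dx": 0, "dy": 0, "dz": 0.05, "ax": 0, "ay": 0, "az": 0, "jaw": 0.2}, {"dx": 0, "dy": 0, "dz": 0.09, "ax": 0, "ay": 0, "az": 0, "jaw": 0.2}, {"dx": 0, "dy": 0, "dz": 0.13, "ax": 0, "ay": 0, "az": 0, "jaw": 0.2}, {"dx": 0, "dy": 0, "dz": 0.164, "ax": 0, "ay": 0, "az": 0, "jaw": 0.2}, {"dx": 0, "dy": 0, "dz": 0.164, "ax": 0, "ay": 0, "az": 0, "jaw": 0.2}, {"dx": 0, "dy": 0, "dz": 0.164, "ax": 0, "ay": 0, "az": 0, "jaw": 0.2}]}}

```text
t: 11.07
tcp_pos: [520.0, -144.2, 181.0]
tool_rot: [1.827, 2.553, 0.002]
wrist_force: [0.8, -0.1, -0.9]
gripper_width: 32.2
```

```bash
python3 go.py 567.5 228.7 180 -1.0
```

```text
t 11.07 tcp [ 520.  -144.2  181. ] d [ 0.095   0.7457 -0.0019] a [ 0.0005  0.0013 -0.2201] F [ 0.8 -0.1 -0.9] w 32.2 j [-0.29  0.29  1.7   0.    1.15 -0.62]
```

>>> {"api": "move_arm", "payload": {"rows": [{"dx": 0.004, "dy": 0.03, "dz": 0, "ax": 0, "ay": 0, "az": -0.01, "jaw": 0.2}, {"dx": 0.01, "dy": 0.08, "dz": 0, "ax": 0, "ay": 0, "az": -0.025, "jaw": 0.2}, {"dx": 0.019, "dy": 0.15, "dz": 0, "ax": 0, "ay": 0, "az": -0.045, "jaw": 0.2}, {"dx": 0.029, "dy": 0.23, "dz": 0, "ax": 0, "ay": 0, "az": -0.07, "jaw": 0.2}, {"dx": 0.039, "dy": 0.31, "dz": 0, "ax": 0, "ay": 0, "az": -0.09, "jaw": 0.2}, {"dx": 0.05, "dy": 0.39, "dz": 0, "ax": 0, "ay": 0, "az": -0.115, "jaw": 0.2}, {"dx": 0.06, "dy": 0.47, "dz": 0, "ax": 0, "ay": 0, "az": -0.14, "jaw": 0.2}, {"dx": 0.07, "dy": 0.55, "dz": 0, "ax": 0, "ay": 0, "az": -0.16, "jaw": 0.2}, {"dx": 0.08, "dy": 0.63, "dz": 0, "ax": 0, "ay": 0, "az": -0.185, "jaw": 0.2}, {"dx": 0.088, "dy": 0.69, "dz": 0, "ax": 0, "ay": 0, "az": -0.203, "jaw": 0.2}]}}

```text
t: 11.9
tcp_pos: [563.0, 203.8, 179.1]
tool_rot: [2.211, 2.231, -0.002]
wrist_force: [-0.0, -0.4, -1.3]
gripper_width: 32.1
```

```bash
python3 go.py 567.5 228.7 160 -1.0
```

```text
t 11.9 tcp [563.  203.8 179.1] d [ 0.0089  0.0499 -0.0383] a [ 0.0007 -0.0005 -0.0169] F [-0.  -0.4 -1.3] w 32.1 j [ 0.33  0.38  1.56 -0.    1.2   0.32]
```

>>> {"api": "move_arm", "payload": {"rows": [{"dx": 0.006, "dy": 0.03, "dz": 0, "ax": 0, "ay": 0, "az": -0.01, "jaw": 0.2}, {"dx": 0.009, "dy": 0.045, "dz": 0, "ax": 0, "ay": 0, "az": -0.017, "jaw": 0.2}, {"dx": 0.009, "dy": 0.05, "dz": -0.02, "ax": 0, "ay": 0, "az": -0.017, "jaw": 0.2}, {"dx": 0.009, "dy": 0.05, "dz": -0.038, "ax": 0, "ay": 0, "az": -0.017, "jaw": 0.2}, {"dx": 0.009, "dy": 0.05, "dz": -0.038, "ax": 0, "ay": 0, "az": -0.017, "jaw": 0.2}, {"dx": 0.009, "dy": 0.05, "dz": -0.038, "ax": 0, "ay": 0, "az": -0.017, "jaw": 0.2}, {"dx": 0.009, "dy": 0.05, "dz": -0.038, "ax": 0, "ay": 0, "az": -0.017, "jaw": 0.2}]}}

```text
t: 12.48
tcp_pos: [567.5, 227.5, 160.0]
tool_rot: [2.242, 2.2, -0.003]
wrist_force: [0.3, 0.3, 0.1]
gripper_width: 32.2
```

```bash
python3 go.py 567.5 228.7 98 -1.0;python3 - <<'E'
from h import *
a=camera("side");b=camera("scene")
cv2.imwrite("pics/s3.png",np.hstack([cv2.resize(a[80:210,220:350],(520,520))[:, 130:460],cv2.resize(b[140:300,380:500],(390,520))]))
E
```

```text
t 12.48 tcp [567.5 227.5 160. ] d [-1.00e-04  2.50e-03 -1.24e-01] a [ 0.001  -0.0008  0.0011] F [0.3 0.3 0.1] w 32.2 j [ 0.36  0.41  1.56 -0.    1.17  0.38]
```

View pics/s3.png

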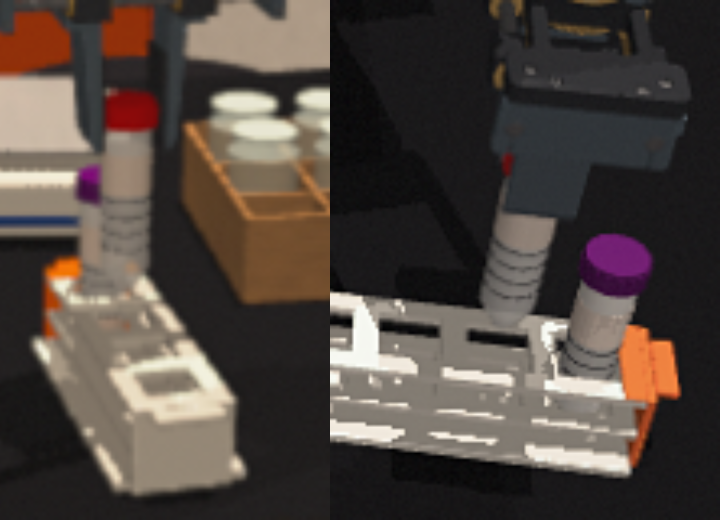

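Purple stands fully seated in hole 1, and red hangs upright over hole 2. Lower it.

>>> {"api": "move_arm", "payload": {"rows": [{"dx": 0, "dy": 0.0025, "dz": -0.02, "ax": 0, "ay": 0, "az": 0.001, "jaw": 0.2}, {"dx": 0, "dy": 0.0025, "dz": -0.035, "ax": 0, "ay": 0, "az": 0.001, "jaw": 0.2}, {"dx": 0, "dy": 0.0025, "dz": -0.05, "ax": 0, "ay": 0, "az": 0.001, "jaw": 0.2}, {"dx": 0, "dy": 0.0025, "dz": -0.065, "ax": 0, "ay": 0, "az": 0.001, "jaw": 0.2}, {"dx": 0, "dy": 0.0025, "dz": -0.08, "ax": 0, "ay": 0, "az": 0.001, "jaw": 0.2}, {"dx": 0, "dy": 0.0025, "dz": -0.095, "ax": 0, "ay": 0, "az": 0.001, "jaw": 0.2}, {"dx": 0, "dy": 0.0025, "dz": -0.108, "ax": 0, "ay": 0, "az": 0.001, "jaw": 0.2}, {"dx": 0, "dy": 0.0025, "dz": -0.115, "ax": 0, "ay": 0, "az": 0.001, "jaw": 0.2}, {"dx": 0, "dy": 0.0025, "dz": -0.115, "ax": 0, "ay": 0, "az": 0.001, "jaw": 0.2}, {"dx": 0, "dy": 0.0025, "dz": -0.115, "ax": 0, "ay": 0, "az": 0.001, "jaw": 0.2}]}}

```text
t: 13.42
tcp_pos: [567.9, 229.2, 103.0]
tool_rot: [2.24, 2.202, -0.001]
wrist_force: [-0.9, -0.0, -0.3]
gripper_width: 32.0
```

>>> {"api": "move_arm", "payload": {"rows": [{"dx": 0, "dy": 0, "dz": -0.005, "ax": 0, "ay": 0, "az": 0, "jaw": 0.2}, {"dx": 0, "dy": 0, "dz": -0.01, "ax": 0, "ay": 0, "az": 0, "jaw": 0.2}, {"dx": 0, "dy": 0, "dz": -0.01, "ax": 0, "ay": 0, "az": 0, "jaw": 0.2}, {"dx": 0, "dy": 0, "dz": -0.01, "ax": 0, "ay": 0, "az": 0, "jaw": 0.2}]}}

```text
t: 13.75
tcp_pos: [568.0, 229.3, 98.1]
tool_rot: [2.24, 2.202, -0.001]
wrist_force: [-0.2, -0.1, 0.2]
gripper_width: 32.3
```

>>> {"api": "move_arm", "payload": {"rows": [{"dx": 0, "dy": 0, "dz": -0.002, "ax": 0, "ay": 0, "az": 0, "jaw": 0.2}, {"dx": 0, "dy": 0, "dz": -0.002, "ax": 0, "ay": 0, "az": 0, "jaw": 0.2}, {"dx": 0, "dy": 0, "dz": -0.002, "ax": 0, "ay": 0, "az": 0, "jaw": 0.2}]}}

```text
t: 14.0
tcp_pos: [568.2, 229.4, 98.0]
tool_rot: [2.24, 2.202, 0.001]
wrist_force: [-1.7, -0.4, 5.1]
gripper_width: 32.5
```

>>> {"api": "move_arm", "payload": {"rows": [{"dx": 0, "dy": 0, "dz": 0, "ax": 0, "ay": 0, "az": 0, "jaw": 0.5}, {"dx": 0, "dy": 0, "dz": 0, "ax": 0, "ay": 0, "az": 0, "jaw": 0.65}, {"dx": 0, "dy": 0, "dz": 0, "ax": 0, "ay": 0, "az": 0, "jaw": 0.65}, {"dx": 0, "dy": 0, "dz": 0, "ax": 0, "ay": 0, "az": 0, "jaw": 0.7}, {"dx": 0, "dy": 0, "dz": 0.03, "ax": 0, "ay": 0, "az": 0, "jaw": 0.8}, {"dx": 0, "dy": 0, "dz": 0.08, "ax": 0, "ay": 0, "az": 0, "jaw": 0.8}, {"dx": 0, "dy": 0, "dz": 0.14, "ax": 0, "ay": 0, "az": 0, "jaw": 0.8}, {"dx": 0, "dy": 0, "dz": 0.164, "ax": 0, "ay": 0, "az": 0, "jaw": 0.8}, {"dx": 0, "dy": 0, "dz": 0.164, "ax": 0, "ay": 0, "az": 0, "jaw": 0.8}]}}

```text
t: 14.75
tcp_pos: [570.1, 230.2, 183.4]
tool_rot: [2.238, 2.199, 0.011]
wrist_force: [0.4, 0.4, -0.2]
gripper_width: 73.1
```

```bash
python3 go.py 534.7 -189.5 170 18.8
```

```text
t 14.75 tcp [570.1 230.2 183.4] d [-0.0709 -0.8393 -0.0269] a [-0.0022  0.0046  0.2199] F [ 0.4  0.4 -0.2] w 73.1 j [ 0.37  0.4   1.52 -0.    1.21  0.38]
```

Red is seated (5 N floor contact). Now blue.

>>> {"api": "move_arm", "payload": {"rows": [{"dx": -0.071, "dy": -0.839, "dz": -0.02, "ax": -0.002, "ay": 0.004, "az": 0.22, "jaw": 1}, {"dx": -0.071, "dy": -0.839, "dz": -0.02, "ax": -0.002, "ay": 0.004, "az": 0.22, "jaw": 1}, {"dx": -0.071, "dy": -0.839, "dz": -0.02, "ax": -0.002, "ay": 0.004, "az": 0.22, "jaw": 1}, {"dx": -0.071, "dy": -0.839, "dz": -0.02, "ax": -0.002, "ay": 0.004, "az": 0.22, "jaw": 1}, {"dx": -0.071, "dy": -0.839, "dz": -0.02, "ax": -0.002, "ay": 0.004, "az": 0.22, "jaw": 1}, {"dx": -0.071, "dy": -0.839, "dz": -0.02, "ax": -0.002, "ay": 0.004, "az": 0.22, "jaw": 1}, {"dx": -0.071, "dy": -0.839, "dz": -0.02, "ax": -0.002, "ay": 0.004, "az": 0.22, "jaw": 1}, {"dx": -0.071, "dy": -0.839, "dz": -0.02, "ax": -0.002, "ay": 0.004, "az": 0.22, "jaw": 1}, {"dx": -0.071, "dy": -0.839, "dz": -0.02, "ax": -0.002, "ay": 0.004, "az": 0.22, "jaw": 1}, {"dx": -0.071, "dy": -0.839, "dz": -0.02, "ax": -0.002, "ay": 0.004, "az": 0.22, "jaw": 1}]}}

```text
t: 15.58
tcp_pos: [533.8, -184.5, 171.9]
tool_rot: [-1.827, -2.553, -0.0]
wrist_force: [0.0, -0.4, -1.0]
gripper_width: 91.5
```

```bash
python3 go.py 534.7 -189.5 98 18.8
```

```text
t 15.58 tcp [ 533.8 -184.5  171.9] d [ 0.0018 -0.0099 -0.1479] a [-0.0009 -0.001  -0.0001] F [ 0.  -0.4 -1. ] w 91.5 j [-0.35  0.33  1.65  0.    1.16 -0.68]
```

>>> {"api": "move_arm", "payload": {"rows": [{"dx": 0.0018, "dy": -0.01, "dz": 0, "ax": -0.001, "ay": -0.001, "az": 0, "jaw": 1}, {"dx": 0.0018, "dy": -0.01, "dz": 0, "ax": -0.001, "ay": -0.001, "az": 0, "jaw": 1}, {"dx": 0.0018, "dy": -0.01, "dz": -0.03, "ax": -0.001, "ay": -0.001, "az": 0, "jaw": 1}, {"dx": 0.0018, "dy": -0.01, "dz": -0.08, "ax": -0.001, "ay": -0.001, "az": 0, "jaw": 1}, {"dx": 0.0018, "dy": -0.01, "dz": -0.12, "ax": -0.001, "ay": -0.001, "az": 0, "jaw": 1}, {"dx": 0.0018, "dy": -0.01, "dz": -0.148, "ax": -0.001, "ay": -0.001, "az": 0, "jaw": 1}, {"dx": 0.0018, "dy": -0.01, "dz": -0.148, "ax": -0.001, "ay": -0.001, "az": 0, "jaw": 1}, {"dx": 0.0018, "dy": -0.01, "dz": -0.148, "ax": -0.001, "ay": -0.001, "az": 0, "jaw": 1}]}}

```text
t: 16.25
tcp_pos: [534.2, -187.8, 97.0]
tool_rot: [-1.825, -2.554, 0.001]
wrist_force: [0.9, 0.2, 0.1]
gripper_width: 91.5
```

```bash
python3 go.py 534.7 -189.5 98 18.8
```

```text
t 16.25 tcp [ 534.2 -187.8   97. ] d [ 0.0011 -0.0034  0.0021] a [-0.0008 -0.0016 -0.001 ] F [0.9 0.2 0.1] w 91.5 j [-0.36  0.41  1.75  0.    0.99 -0.69]
```

>>> {"api": "move_arm", "payload": {"force": 15, "rows": [{"dx": 0.001, "dy": -0.0034, "dz": 0.002, "ax": -0.001, "ay": -0.0016, "az": -0.001, "jaw": 0.6}, {"dx": 0.001, "dy": -0.0034, "dz": 0.002, "ax": -0.001, "ay": -0.0016, "az": -0.001, "jaw": 0.5}, {"dx": 0.001, "dy": -0.0034, "dz": 0.002, "ax": -0.001, "ay": -0.0016, "az": -0.001, "jaw": 0.3}, {"dx": 0.001, "dy": -0.0034, "dz": 0.002, "ax": -0.001, "ay": -0.0016, "az": -0.001, "jaw": 0.2}, {"dx": 0.001, "dy": -0.0034, "dz": 0.002, "ax": -0.001, "ay": -0.0016, "az": -0.001, "jaw": 0.2}, {"dx": 0.001, "dy": -0.0034, "dz": 0.002, "ax": -0.001, "ay": -0.0016, "az": -0.001, "jaw": 0.2}, {"dx": 0.001, "dy": -0.0034, "dz": 0.002, "ax": -0.001, "ay": -0.0016, "az": -0.001, "jaw": 0.2}, {"dx": 0.001, "dy": -0.0034, "dz": 0.002, "ax": -0.001, "ay": -0.0016, "az": -0.001, "jaw": 0.2}, {"dx": 0.001, "dy": -0.0034, "dz": 0.002, "ax": -0.001, "ay": -0.0016, "az": -0.001, "jaw": 0.2}, {"dx": 0.001, "dy": -0.0034, "dz": 0.002, "ax": -0.001, "ay": -0.0016, "az": -0.001, "jaw": 0.2}]}}

```text
t: 17.08
tcp_pos: [534.6, -189.5, 98.0]
tool_rot: [1.829, 2.554, -0.0]
wrist_force: [0.4, -0.3, 0.6]
gripper_width: 32.5
```

>>> {"api": "move_arm", "payload": {"force": 25, "rows": [{"dx": 0, "dy": 0, "dz": 0, "ax": 0, "ay": 0, "az": 0, "jaw": 0.2}, {"dx": 0, "dy": 0, "dz": 0.02, "ax": 0, "ay": 0, "az": 0, "jaw": 0.2}, {"dx": 0, "dy": 0, "dz": 0.05, "ax": 0, "ay": 0, "az": 0, "jaw": 0.2}, {"dx": 0, "dy": 0, "dz": 0.09, "ax": 0, "ay": 0, "az": 0, "jaw": 0.2}, {"dx": 0, "dy": 0, "dz": 0.13, "ax": 0, "ay": 0, "az": 0, "jaw": 0.2}, {"dx": 0, "dy": 0, "dz": 0.164, "ax": 0, "ay": 0, "az": 0, "jaw": 0.2}, {"dx": 0, "dy": 0, "dz": 0.164, "ax": 0, "ay": 0, "az": 0, "jaw": 0.2}, {"dx": 0, "dy": 0, "dz": 0.164, "ax": 0, "ay": 0, "az": 0, "jaw": 0.2}]}}

```text
t: 17.75
tcp_pos: [535.0, -189.7, 180.9]
tool_rot: [1.827, 2.553, 0.0]
wrist_force: [-1.4, 1.4, -1.3]
gripper_width: 32.2
```

```bash
python3 go.py 566.7 180.7 180 -1.0
```

```text
t 17.75 tcp [ 535.  -189.7  180.9] d [ 0.0633  0.7407 -0.0018] a [ 0.0009  0.0012 -0.22  ] F [-1.4  1.4 -1.3] w 32.2 j [-0.36  0.33  1.64 -0.    1.17 -0.69]
```

>>> {"api": "move_arm", "payload": {"rows": [{"dx": 0.003, "dy": 0.03, "dz": 0, "ax": 0, "ay": 0, "az": -0.01, "jaw": 0.2}, {"dx": 0.007, "dy": 0.08, "dz": 0, "ax": 0, "ay": 0, "az": -0.025, "jaw": 0.2}, {"dx": 0.013, "dy": 0.15, "dz": 0, "ax": 0, "ay": 0, "az": -0.045, "jaw": 0.2}, {"dx": 0.02, "dy": 0.23, "dz": 0, "ax": 0, "ay": 0, "az": -0.07, "jaw": 0.2}, {"dx": 0.026, "dy": 0.31, "dz": 0, "ax": 0, "ay": 0, "az": -0.09, "jaw": 0.2}, {"dx": 0.033, "dy": 0.39, "dz": 0, "ax": 0, "ay": 0, "az": -0.115, "jaw": 0.2}, {"dx": 0.04, "dy": 0.47, "dz": 0, "ax": 0, "ay": 0, "az": -0.14, "jaw": 0.2}, {"dx": 0.047, "dy": 0.55, "dz": 0, "ax": 0, "ay": 0, "az": -0.16, "jaw": 0.2}, {"dx": 0.054, "dy": 0.63, "dz": 0, "ax": 0, "ay": 0, "az": -0.185, "jaw": 0.2}, {"dx": 0.059, "dy": 0.69, "dz": 0, "ax": 0, "ay": 0, "az": -0.203, "jaw": 0.2}]}}

```text
t: 18.58
tcp_pos: [563.5, 158.3, 179.2]
tool_rot: [2.211, 2.231, -0.003]
wrist_force: [-0.2, 0.2, -0.0]
gripper_width: 32.2
```

```bash
python3 go.py 566.7 180.7 160 -1.0
```

```text
t 18.58 tcp [563.5 158.3 179.2] d [ 0.0065  0.0448 -0.0383] a [ 0.001  -0.0008 -0.0168] F [-0.2  0.2 -0. ] w 32.2 j [ 0.25  0.36  1.59 -0.    1.19  0.25]
```

>>> {"api": "move_arm", "payload": {"rows": [{"dx": 0.005, "dy": 0.03, "dz": 0, "ax": 0.001, "ay": 0, "az": -0.01, "jaw": 0.2}, {"dx": 0.0065, "dy": 0.042, "dz": 0, "ax": 0.001, "ay": 0, "az": -0.017, "jaw": 0.2}, {"dx": 0.0065, "dy": 0.0448, "dz": -0.02, "ax": 0.001, "ay": -0.001, "az": -0.017, "jaw": 0.2}, {"dx": 0.0065, "dy": 0.0448, "dz": -0.038, "ax": 0.001, "ay": -0.001, "az": -0.017, "jaw": 0.2}, {"dx": 0.0065, "dy": 0.0448, "dz": -0.038, "ax": 0.001, "ay": -0.001, "az": -0.017, "jaw": 0.2}, {"dx": 0.0065, "dy": 0.0448, "dz": -0.038, "ax": 0.001, "ay": -0.001, "az": -0.017, "jaw": 0.2}, {"dx": 0.0065, "dy": 0.0448, "dz": -0.038, "ax": 0.001, "ay": -0.001, "az": -0.017, "jaw": 0.2}]}}

```text
t: 19.17
tcp_pos: [566.7, 179.4, 160.0]
tool_rot: [2.243, 2.2, -0.0]
wrist_force: [0.6, -0.3, -0.8]
gripper_width: 32.5
```

```bash
python3 go.py 566.7 180.7 98 -1.0
```

```text
t 19.17 tcp [566.7 179.4 160. ] d [-1.00e-04  2.50e-03 -1.24e-01] a [ 0.0002 -0.0001  0.0012] F [ 0.6 -0.3 -0.8] w 32.5 j [ 0.29  0.39  1.6  -0.    1.15  0.31]
```

>>> {"api": "move_arm", "payload": {"rows": [{"dx": 0, "dy": 0.0025, "dz": -0.02, "ax": 0, "ay": 0, "az": 0.001, "jaw": 0.2}, {"dx": 0, "dy": 0.0025, "dz": -0.035, "ax": 0, "ay": 0, "az": 0.001, "jaw": 0.2}, {"dx": 0, "dy": 0.0025, "dz": -0.05, "ax": 0, "ay": 0, "az": 0.001, "jaw": 0.2}, {"dx": 0, "dy": 0.0025, "dz": -0.065, "ax": 0, "ay": 0, "az": 0.001, "jaw": 0.2}, {"dx": 0, "dy": 0.0025, "dz": -0.08, "ax": 0, "ay": 0, "az": 0.001, "jaw": 0.2}, {"dx": 0, "dy": 0.0025, "dz": -0.095, "ax": 0, "ay": 0, "az": 0.001, "jaw": 0.2}, {"dx": 0, "dy": 0.0025, "dz": -0.108, "ax": 0, "ay": 0, "az": 0.001, "jaw": 0.2}, {"dx": 0, "dy": 0.0025, "dz": -0.115, "ax": 0, "ay": 0, "az": 0.001, "jaw": 0.2}, {"dx": 0, "dy": 0.0025, "dz": -0.115, "ax": 0, "ay": 0, "az": 0.001, "jaw": 0.2}, {"dx": 0, "dy": 0.0025, "dz": -0.115, "ax": 0, "ay": 0, "az": 0.001, "jaw": 0.2}]}}

```text
t: 20.0
tcp_pos: [566.8, 180.7, 102.4]
tool_rot: [2.241, 2.202, -0.001]
wrist_force: [-0.1, 0.5, -0.3]
gripper_width: 32.2
```

>>> {"api": "move_arm", "payload": {"rows": [{"dx": 0, "dy": 0, "dz": -0.005, "ax": 0, "ay": 0, "az": 0, "jaw": 0.2}, {"dx": 0, "dy": 0, "dz": -0.0105, "ax": 0, "ay": 0, "az": 0, "jaw": 0.2}, {"dx": 0, "dy": 0, "dz": -0.0115, "ax": 0, "ay": 0, "az": 0, "jaw": 0.2}, {"dx": 0, "dy": 0, "dz": -0.0115, "ax": 0, "ay": 0, "az": 0, "jaw": 0.2}, {"dx": 0, "dy": 0, "dz": -0.0115, "ax": 0, "ay": 0, "az": 0, "jaw": 0.2}]}}

```text
t: 20.42
tcp_pos: [567.4, 181.0, 97.9]
tool_rot: [2.24, 2.201, 0.003]
wrist_force: [-0.3, -0.5, 6.1]
gripper_width: 32.1
```

Blue is seated (6 N). Release and go to yellow.

>>> {"api": "move_arm", "payload": {"rows": [{"dx": 0, "dy": 0, "dz": 0, "ax": 0, "ay": 0, "az": 0, "jaw": 0.5}, {"dx": 0, "dy": 0, "dz": 0, "ax": 0, "ay": 0, "az": 0, "jaw": 0.65}, {"dx": 0, "dy": 0, "dz": 0, "ax": 0, "ay": 0, "az": 0, "jaw": 0.65}, {"dx": 0, "dy": 0, "dz": 0, "ax": 0, "ay": 0, "az": 0, "jaw": 0.7}, {"dx": 0, "dy": 0, "dz": 0.03, "ax": 0, "ay": 0, "az": 0, "jaw": 0.8}, {"dx": 0, "dy": 0, "dz": 0.08, "ax": 0, "ay": 0, "az": 0, "jaw": 0.8}, {"dx": 0, "dy": 0, "dz": 0.14, "ax": 0, "ay": 0, "az": 0, "jaw": 0.8}, {"dx": 0, "dy": 0, "dz": 0.164, "ax": 0, "ay": 0, "az": 0, "jaw": 0.8}, {"dx": 0, "dy": 0, "dz": 0.164, "ax": 0, "ay": 0, "az": 0, "jaw": 0.8}]}}

```text
t: 21.17
tcp_pos: [569.4, 181.6, 183.3]
tool_rot: [2.238, 2.199, 0.012]
wrist_force: [-0.0, 0.5, 0.5]
gripper_width: 73.4
```

```bash
python3 go.py 550.7 -234.6 170 18.8
```

```text
t 21.17 tcp [569.4 181.6 183.3] d [-0.0375 -0.8324 -0.0266] a [-0.0025  0.0052  0.2202] F [-0.   0.5  0.5] w 73.4 j [ 0.29  0.37  1.57 -0.    1.2   0.31]
```

>>> {"api": "move_arm", "payload": {"rows": [{"dx": -0.0375, "dy": -0.832, "dz": -0.02, "ax": -0.0025, "ay": 0.005, "az": 0.22, "jaw": 1}, {"dx": -0.0375, "dy": -0.832, "dz": -0.02, "ax": -0.0025, "ay": 0.005, "az": 0.22, "jaw": 1}, {"dx": -0.0375, "dy": -0.832, "dz": -0.02, "ax": -0.0025, "ay": 0.005, "az": 0.22, "jaw": 1}, {"dx": -0.0375, "dy": -0.832, "dz": -0.02, "ax": -0.0025, "ay": 0.005, "az": 0.22, "jaw": 1}, {"dx": -0.0375, "dy": -0.832, "dz": -0.02, "ax": -0.0025, "ay": 0.005, "az": 0.22, "jaw": 1}, {"dx": -0.0375, "dy": -0.832, "dz": -0.02, "ax": -0.0025, "ay": 0.005, "az": 0.22, "jaw": 1}, {"dx": -0.0375, "dy": -0.832, "dz": -0.02, "ax": -0.0025, "ay": 0.005, "az": 0.22, "jaw": 1}, {"dx": -0.0375, "dy": -0.832, "dz": -0.02, "ax": -0.0025, "ay": 0.005, "az": 0.22, "jaw": 1}, {"dx": -0.0375, "dy": -0.832, "dz": -0.02, "ax": -0.0025, "ay": 0.005, "az": 0.22, "jaw": 1}, {"dx": -0.0375, "dy": -0.832, "dz": -0.02, "ax": -0.0025, "ay": 0.005, "az": 0.22, "jaw": 1}]}}

```text
t: 22.0
tcp_pos: [549.6, -232.4, 171.6]
tool_rot: [-1.828, -2.552, 0.0]
wrist_force: [0.3, 0.7, -0.1]
gripper_width: 91.1
```

```bash
python3 go.py 550.7 -234.6 98 18.8
```

```text
t 22.0 tcp [ 549.6 -232.4  171.6] d [ 0.0023 -0.0044 -0.1472] a [-0.0008 -0.0014  0.0003] F [ 0.3  0.7 -0.1] w 91.1 j [-0.42  0.38  1.58  0.    1.18 -0.75]
```

>>> {"api": "move_arm", "payload": {"rows": [{"dx": 0.0023, "dy": -0.0044, "dz": 0, "ax": -0.001, "ay": -0.001, "az": 0, "jaw": 1}, {"dx": 0.0023, "dy": -0.0044, "dz": 0, "ax": -0.001, "ay": -0.001, "az": 0, "jaw": 1}, {"dx": 0.0023, "dy": -0.0044, "dz": -0.03, "ax": -0.001, "ay": -0.001, "az": 0, "jaw": 1}, {"dx": 0.0023, "dy": -0.0044, "dz": -0.08, "ax": -0.001, "ay": -0.001, "az": 0, "jaw": 1}, {"dx": 0.0023, "dy": -0.0044, "dz": -0.12, "ax": -0.001, "ay": -0.001, "az": 0, "jaw": 1}, {"dx": 0.0023, "dy": -0.0044, "dz": -0.147, "ax": -0.001, "ay": -0.001, "az": 0, "jaw": 1}, {"dx": 0.0023, "dy": -0.0044, "dz": -0.147, "ax": -0.001, "ay": -0.001, "az": 0, "jaw": 1}, {"dx": 0.0023, "dy": -0.0044, "dz": -0.147, "ax": -0.001, "ay": -0.001, "az": 0, "jaw": 1}]}}

```text
t: 22.67
tcp_pos: [550.2, -232.8, 97.1]
tool_rot: [-1.826, -2.553, 0.001]
wrist_force: [0.1, -0.6, -0.2]
gripper_width: 91.2
```

```bash
python3 go.py 550.7 -234.6 98 18.8
```

```text
t 22.67 tcp [ 550.2 -232.8   97.1] d [ 0.0011 -0.0036  0.0018] a [-0.0008 -0.002  -0.0007] F [ 0.1 -0.6 -0.2] w 91.2 j [-0.42  0.45  1.68 -0.    1.02 -0.75]
```

>>> {"api": "move_arm", "payload": {"force": 15, "rows": [{"dx": 0.001, "dy": -0.0036, "dz": 0.0018, "ax": -0.001, "ay": -0.002, "az": -0.001, "jaw": 0.6}, {"dx": 0.001, "dy": -0.0036, "dz": 0.0018, "ax": -0.001, "ay": -0.002, "az": -0.001, "jaw": 0.5}, {"dx": 0.001, "dy": -0.0036, "dz": 0.0018, "ax": -0.001, "ay": -0.002, "az": -0.001, "jaw": 0.3}, {"dx": 0.001, "dy": -0.0036, "dz": 0.0018, "ax": -0.001, "ay": -0.002, "az": -0.001, "jaw": 0.2}, {"dx": 0.001, "dy": -0.0036, "dz": 0.0018, "ax": -0.001, "ay": -0.002, "az": -0.001, "jaw": 0.2}, {"dx": 0.001, "dy": -0.0036, "dz": 0.0018, "ax": -0.001, "ay": -0.002, "az": -0.001, "jaw": 0.2}, {"dx": 0.001, "dy": -0.0036, "dz": 0.0018, "ax": -0.001, "ay": -0.002, "az": -0.001, "jaw": 0.2}, {"dx": 0.001, "dy": -0.0036, "dz": 0.0018, "ax": -0.001, "ay": -0.002, "az": -0.001, "jaw": 0.2}, {"dx": 0.001, "dy": -0.0036, "dz": 0.0018, "ax": -0.001, "ay": -0.002, "az": -0.001, "jaw": 0.2}, {"dx": 0.001, "dy": -0.0036, "dz": 0.0018, "ax": -0.001, "ay": -0.002, "az": -0.001, "jaw": 0.2}]}}

```text
t: 23.5
tcp_pos: [550.7, -234.7, 98.0]
tool_rot: [1.829, 2.554, -0.0]
wrist_force: [-0.8, -0.0, 0.6]
gripper_width: 32.7
```

>>> {"api": "move_arm", "payload": {"force": 25, "rows": [{"dx": 0, "dy": 0, "dz": 0, "ax": 0, "ay": 0, "az": 0, "jaw": 0.2}, {"dx": 0, "dy": 0, "dz": 0.02, "ax": 0, "ay": 0, "az": 0, "jaw": 0.2}, {"dx": 0, "dy": 0, "dz": 0.05, "ax": 0, "ay": 0, "az": 0, "jaw": 0.2}, {"dx": 0, "dy": 0, "dz": 0.09, "ax": 0, "ay": 0, "az": 0, "jaw": 0.2}, {"dx": 0, "dy": 0, "dz": 0.13, "ax": 0, "ay": 0, "az": 0, "jaw": 0.2}, {"dx": 0, "dy": 0, "dz": 0.164, "ax": 0, "ay": 0, "az": 0, "jaw": 0.2}, {"dx": 0, "dy": 0, "dz": 0.164, "ax": 0, "ay": 0, "az": 0, "jaw": 0.2}, {"dx": 0, "dy": 0, "dz": 0.164, "ax": 0, "ay": 0, "az": 0, "jaw": 0.2}]}}

```text
t: 24.17
tcp_pos: [551.0, -234.9, 181.0]
tool_rot: [1.828, 2.552, 0.0]
wrist_force: [-0.5, 0.2, -1.1]
gripper_width: 32.0
```

```bash
python3 go.py 565.8 132.7 180 -1.0
```

```text
t 24.17 tcp [ 551.  -234.9  181. ] d [ 0.0295  0.7351 -0.002 ] a [ 0.001   0.0012 -0.2196] F [-0.5  0.2 -1.1] w 32.0 j [-0.42  0.38  1.56 -0.    1.2  -0.75]
```

>>> {"api": "move_arm", "payload": {"rows": [{"dx": 0.001, "dy": 0.03, "dz": 0, "ax": 0, "ay": 0, "az": -0.01, "jaw": 0.2}, {"dx": 0.003, "dy": 0.08, "dz": 0, "ax": 0, "ay": 0, "az": -0.025, "jaw": 0.2}, {"dx": 0.006, "dy": 0.15, "dz": 0, "ax": 0, "ay": 0, "az": -0.045, "jaw": 0.2}, {"dx": 0.009, "dy": 0.23, "dz": 0, "ax": 0, "ay": 0, "az": -0.07, "jaw": 0.2}, {"dx": 0.012, "dy": 0.31, "dz": 0, "ax": 0, "ay": 0, "az": -0.09, "jaw": 0.2}, {"dx": 0.016, "dy": 0.39, "dz": 0, "ax": 0, "ay": 0, "az": -0.115, "jaw": 0.2}, {"dx": 0.019, "dy": 0.47, "dz": 0, "ax": 0, "ay": 0, "az": -0.14, "jaw": 0.2}, {"dx": 0.022, "dy": 0.55, "dz": 0, "ax": 0, "ay": 0, "az": -0.16, "jaw": 0.2}, {"dx": 0.025, "dy": 0.63, "dz": 0, "ax": 0, "ay": 0, "az": -0.185, "jaw": 0.2}, {"dx": 0.028, "dy": 0.69, "dz": 0, "ax": 0, "ay": 0, "az": -0.203, "jaw": 0.2}]}}

```text
t: 25.0
tcp_pos: [563.7, 113.1, 179.3]
tool_rot: [2.212, 2.231, -0.003]
wrist_force: [0.5, -0.2, -1.0]
gripper_width: 32.2
```

```bash
python3 go.py 565.8 132.7 160 -1.0
```

```text
t 25.0 tcp [563.7 113.1 179.3] d [ 0.0041  0.0393 -0.0387] a [ 0.001  -0.001  -0.0164] F [ 0.5 -0.2 -1. ] w 32.2 j [ 0.18  0.34  1.62 -0.    1.18  0.17]
```

>>> {"api": "move_arm", "payload": {"rows": [{"dx": 0.003, "dy": 0.025, "dz": 0, "ax": 0.001, "ay": 0, "az": -0.01, "jaw": 0.2}, {"dx": 0.004, "dy": 0.037, "dz": 0, "ax": 0.001, "ay": 0, "az": -0.016, "jaw": 0.2}, {"dx": 0.004, "dy": 0.0393, "dz": -0.02, "ax": 0.001, "ay": -0.001, "az": -0.016, "jaw": 0.2}, {"dx": 0.004, "dy": 0.0393, "dz": -0.038, "ax": 0.001, "ay": -0.001, "az": -0.016, "jaw": 0.2}, {"dx": 0.004, "dy": 0.0393, "dz": -0.038, "ax": 0.001, "ay": -0.001, "az": -0.016, "jaw": 0.2}, {"dx": 0.004, "dy": 0.0393, "dz": -0.038, "ax": 0.001, "ay": -0.001, "az": -0.016, "jaw": 0.2}, {"dx": 0.004, "dy": 0.0393, "dz": -0.038, "ax": 0.001, "ay": -0.001, "az": -0.016, "jaw": 0.2}]}}

```text
t: 25.58
tcp_pos: [565.7, 131.5, 160.1]
tool_rot: [-2.242, -2.201, 0.001]
wrist_force: [-0.1, -0.1, -1.1]
gripper_width: 32.2
```

```bash
python3 go.py 565.8 132.7 98 -1.0;python3 - <<'E'
from h import *
a=camera("side");b=camera("scene")
cv2.imwrite("pics/s4.png",np.hstack([cv2.resize(a[80:210,220:350],(520,520))[:, 130:460],cv2.resize(b[140:300,340:480],(455,520))]))
E
```

```text
t 25.58 tcp [565.7 131.5 160.1] d [ 1.000e-04  2.400e-03 -1.242e-01] a [ 0.0002 -0.0003  0.0007] F [-0.1 -0.1 -1.1] w 32.2 j [ 0.21  0.37  1.63 -0.    1.14  0.23]
```

View pics/s4.png

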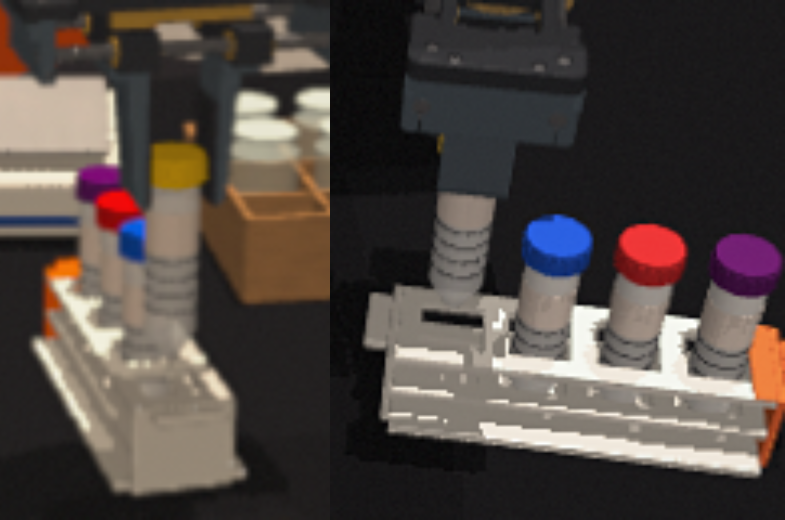

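Three tubes are seated upright, and yellow hangs over hole 4. Lower it.

>>> {"api": "move_arm", "payload": {"rows": [{"dx": 0, "dy": 0.0024, "dz": -0.02, "ax": 0, "ay": 0, "az": 0.001, "jaw": 0.2}, {"dx": 0, "dy": 0.0024, "dz": -0.035, "ax": 0, "ay": 0, "az": 0.001, "jaw": 0.2}, {"dx": 0, "dy": 0.0024, "dz": -0.05, "ax": 0, "ay": 0, "az": 0.001, "jaw": 0.2}, {"dx": 0, "dy": 0.0024, "dz": -0.065, "ax": 0, "ay": 0, "az": 0.001, "jaw": 0.2}, {"dx": 0, "dy": 0.0024, "dz": -0.08, "ax": 0, "ay": 0, "az": 0.001, "jaw": 0.2}, {"dx": 0, "dy": 0.0024, "dz": -0.095, "ax": 0, "ay": 0, "az": 0.001, "jaw": 0.2}, {"dx": 0, "dy": 0.0024, "dz": -0.108, "ax": 0, "ay": 0, "az": 0.001, "jaw": 0.2}, {"dx": 0, "dy": 0.0024, "dz": -0.115, "ax": 0, "ay": 0, "az": 0.001, "jaw": 0.2}, {"dx": 0, "dy": 0.0024, "dz": -0.115, "ax": 0, "ay": 0, "az": 0.001, "jaw": 0.2}, {"dx": 0, "dy": 0.0024, "dz": -0.115, "ax": 0, "ay": 0, "az": 0.001, "jaw": 0.2}]}}

```text
t: 26.52
tcp_pos: [566.1, 133.2, 103.1]
tool_rot: [2.239, 2.203, 0.001]
wrist_force: [0.3, 0.1, -0.8]
gripper_width: 32.3
```

>>> {"api": "move_arm", "payload": {"rows": [{"dx": 0, "dy": 0, "dz": -0.005, "ax": 0, "ay": 0, "az": 0, "jaw": 0.2}, {"dx": 0, "dy": 0, "dz": -0.0105, "ax": 0, "ay": 0, "az": 0, "jaw": 0.2}, {"dx": 0, "dy": 0, "dz": -0.0115, "ax": 0, "ay": 0, "az": 0, "jaw": 0.2}, {"dx": 0, "dy": 0, "dz": -0.0115, "ax": 0, "ay": 0, "az": 0, "jaw": 0.2}, {"dx": 0, "dy": 0, "dz": -0.0115, "ax": 0, "ay": 0, "az": 0, "jaw": 0.2}]}}

```text
t: 26.93
tcp_pos: [566.6, 133.3, 97.9]
tool_rot: [2.239, 2.202, 0.003]
wrist_force: [-0.1, 0.5, 3.3]
gripper_width: 32.5
```

Yellow is seated. Release, rise and back off.

>>> {"api": "move_arm", "payload": {"rows": [{"dx": 0, "dy": 0, "dz": 0, "ax": 0, "ay": 0, "az": 0, "jaw": 0.5}, {"dx": 0, "dy": 0, "dz": 0, "ax": 0, "ay": 0, "az": 0, "jaw": 0.65}, {"dx": 0, "dy": 0, "dz": 0, "ax": 0, "ay": 0, "az": 0, "jaw": 0.65}, {"dx": 0, "dy": 0, "dz": 0, "ax": 0, "ay": 0, "az": 0, "jaw": 0.7}, {"dx": 0, "dy": 0, "dz": 0.03, "ax": 0, "ay": 0, "az": 0, "jaw": 0.8}, {"dx": 0, "dy": 0, "dz": 0.08, "ax": 0, "ay": 0, "az": 0, "jaw": 0.8}, {"dx": 0, "dy": 0, "dz": 0.14, "ax": 0, "ay": 0, "az": 0, "jaw": 0.8}, {"dx": 0, "dy": 0, "dz": 0.2, "ax": 0, "ay": 0, "az": 0, "jaw": 0.8}, {"dx": 0, "dy": 0, "dz": 0.2, "ax": 0, "ay": 0, "az": 0, "jaw": 0.8}]}}

```text
t: 27.68
tcp_pos: [569.9, 134.0, 204.1]
tool_rot: [2.234, 2.198, 0.018]
wrist_force: [0.7, 0.5, -0.2]
gripper_width: 73.1
```

>>> {"api": "move_arm", "payload": {"rows": [{"dx": -0.3, "dy": -0.1, "dz": 0.1, "ax": 0, "ay": 0, "az": 0, "jaw": 0.8}, {"dx": -0.3, "dy": -0.1, "dz": 0.1, "ax": 0, "ay": 0, "az": 0, "jaw": 0.8}, {"dx": -0.3, "dy": -0.1, "dz": 0.1, "ax": 0, "ay": 0, "az": 0, "jaw": 0.8}, {"dx": -0.3, "dy": -0.1, "dz": 0.1, "ax": 0, "ay": 0, "az": 0, "jaw": 0.8}, {"dx": -0.3, "dy": -0.1, "dz": 0.1, "ax": 0, "ay": 0, "az": 0, "jaw": 0.8}, {"dx": -0.3, "dy": -0.1, "dz": 0.1, "ax": 0, "ay": 0, "az": 0, "jaw": 0.8}, {"dx": -0.3, "dy": -0.1, "dz": 0.1, "ax": 0, "ay": 0, "az": 0, "jaw": 0.8}, {"dx": -0.3, "dy": -0.1, "dz": 0.1, "ax": 0, "ay": 0, "az": 0, "jaw": 0.8}]}}

```text
t: 28.35
tcp_pos: [420.6, 84.2, 253.5]
tool_rot: [2.235, 2.198, 0.017]
wrist_force: [-0.0, -0.7, 0.3]
gripper_width: 73.3
```

```bash
python3 - <<'E'
from h import *
a=camera("side");b=camera("scene")
cv2.imwrite("pics/s5.png",np.hstack([cv2.resize(a[130:350,210:400],(380,440)),cv2.resize(b[130:300,345:500],(400,440))]))
E
```

```text
(no output)
```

View pics/s5.png

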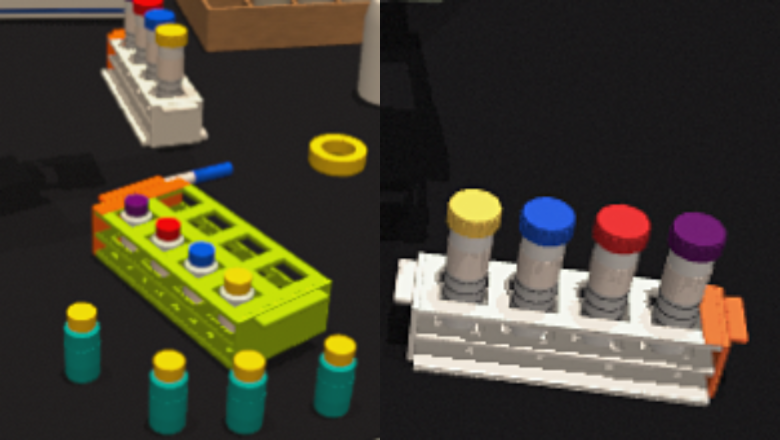

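All four tubes stand upright in the white rack: purple at the orange end, then red, blue and yellow. The vials and the turquoise look-alikes have not moved.

```bash
python3 -c "from bench import *; print(job_done())"
```

```text
the job is handed in; nothing more can be done
None
```

I moved all four tubes from the lime rack into the white rack, and the job is handed in at about 28 s of the 115 s allowed. From the orange end they stand purple, red, blue, yellow, the same order as in the lime rack.

- **Seating:** I lowered each tube until it touched the hole floor and only then let it go. Contact read 5.1 N for red, 6.1 N for blue and 3.3 N for yellow. Purple's reading was weaker: the vertical force only rose from −1.1 to +1.7 N. It did stop at the grasp height, and the later pictures show it fully seated.
- **Final pictures:** All four tubes are upright. The four vials are still in the lime rack and the turquoise look-alikes are where they were.
- **Disagreements:** The wrist camera put the white rack about 1 mm closer to the robot than the scene camera did, so I aimed 0.7 mm closer. While gripping the 34 mm caps, the jaw opening read about 32 mm. Neither caused a problem, and no check failed.

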